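# Set up a tube joint on the welding bench with the V-block from behind the cans

## Robot

A 7-joint arm with a two-finger parallel gripper is mounted at the origin on the work surface. World frame = base frame: x ahead of the robot, y to its left, z up, the work surface at z = 0. Lengths are in m, angles in rad, forces in N, time in s.
With the tool pointing down it reaches from about 0.4 to 0.875 m from the base axis. Payload 19.3 kg.
Tool frame: the origin (TCP) lies where the fingers leave the gripper's body, on its centre line; the fingertips stand 73 mm ahead of it and the grasp point (between the pads) lies 54 mm ahead of it (r.grasp_offset is the distance from the TCP to the grasp point, in m); z points along the fingers, y is the line along which they close (so a half turn about z gives the same grasp; the last joint's range is limited). The gripper opens to 85 mm and grips with 20 to 120 N. Pads are 22 mm wide; open, the fingers measure 114 mm over their backs; the gripper's body (76 mm by 85 mm) begins 54 mm behind the grasp point. The pads swing forward as they close: fully open they stand 13 mm farther back than shut.
Start: joints at [-1.413, 0.521, -0.036, 1.599, 0.021, 1.021, -0.113], TCP at [0.141, 0.609, 0.304] pointing down, gripper open.
Joint ranges: [-2.91, 2.91], [-0.3, 2.13], [-1.5, 1.42], [0.17, 2.43], [-1.26, 4.41], [0.16, 1.93], [-2.52, 2.52]. Speed limits (rad/s): [1.89, 1.89, 2.39, 2.39, 3.01, 3.01, 3.01].

## Interface

Orientations are given as a unit quaternion [w, x, y, z].
In Python, from workcell import r gives the robot as it stands.
- The arm moves only by the shell command python3 -m handwheel 'ROWS' [FORCE]. ROWS is JSON, a list that holds one entry, the list of rows, each a list of 7 numbers: the turn, a rotation vector about the tool's x, y, z in rad, then the shift along the tool's x, y, z in m, then the finger opening in m, from 0 to 0.0854. In form: [[[rx, ry, rz, x, y, z, grip], ...]]. A call has exactly 5 rows; each row is the pose to reach, as a shift and turn from the pose commanded when the call began, along the tool's axes at that moment; what a row does not reach only later rows make up. A row lasts 1/8 s, in which the tool goes at most 62.5 mm and 10.7 degrees, less where a joint would pass 70% of its speed; a pose out of reach is approached as far as the arm can. A call with a gripper value outside its range is refused whole. The fingers move at their own pace and stop on an object; FORCE is the grip in N (left out, the last holds). Time passes only in rows, so rows that repeat a pose let the fingers close, or fill a call up. It gives the time, the measured TCP pose, the force, the opening and the grip force at its end, in the units of the state.
- r.state(): the state, without advancing time (a new reading comes with each control period).
- r.get_image(name): name is "scene" or "top" or "wrist"; returns the picture (480x640x3 uint8, blue, green, red); there is no depth.
- r.camera_params(name): a dict with "K" (3x3 intrinsics, pixels), "dist_coeffs" ([k1, k2, p1, p2, k3] as OpenCV has them; the pictures are not rectified), "R" (3x3) and "t" (3): a world point X has camera coordinates R X + t. Camera axes: x right, y down, z forward; pixel columns grow to the right and rows downward; lengths in m; the calibration is good to about 2 mm. A picture is of the moment at which its call begins: read the wrist's pose just before it. camera_params takes no time and is no camera call; for the wrist camera it gives the pose at the moment of the call.
- r.finish_job(): hands the job in; it is judged then, once.
The state is a dict: "clock": time; "joints": joint angles; "joint_velocities": joint speeds; "joint_efforts": joint torques, N m; "tool_pos": TCP position; "eef_rot": TCP orientation; "wrist_force": force on the tool from outside, world axes, zero at the start; "ft_torque": the same for the moment, N m; "opening": finger opening in m; "grip_force": force on a finger pad.
Only numpy, scipy, OpenCV 4.12 (cv2) and the standard library are available. Lean on these libraries where they do the work, as an engineer would, in place of code of your own. Each camera call takes 0.05 s, during which the arm holds its last target. There are 200 camera calls.

## Task

Set up the tacked tube for welding: stand the spray can and the bottle, which block the V-block at the back of the tray, upright on the rubber mat, then fetch the V-block onto the middle of the aluminium plate, groove up and running along the plate's long scribed line, and lay the tube centred in its groove. Put the can and the bottle back upright, each on the middle of its own round rubber pad in the tray, so that the welder finds them by touch. Never tip the can or the bottle over, and do not disturb the yellow torch stand or the wire brush.

Things in the scene. Friction and masses are not known exactly. Their poses are not given: they have to be found in the camera images.
- can: spray can with a full-width black cap: a straight upright cylinder, 50 mm diameter, 140 mm tall, about 0.2 kg. Origin: centre of its underside, z up. It starts on pad_can, in front of the V-block, with a gap of about 13 mm between them: too narrow for a finger
- bottle: squat white plastic bottle, paper label: (in mm) body 62 diameter, straight from 3 to 84 above its underside, then a shoulder and a ribbed grey cap of 40 diameter; 116 tall, about 0.22 kg. Origin: centre of underside, z up. Starts on pad_bottle, beside the can (axes 72 apart), 7 mm from the V-block. The can is taller: moved first and put back last it leaves the gripper most room
- vblock: aluminium V-block (in mm), 90 (its x) x 40 (y) x 40 high, 0.33 kg. 90-degree groove along x in the top, 32 wide, its bottom 24 above the underside. Origin: centre of underside, z up. Starts on the tray floor (4 above the bench), length across the tray, midway between the pads and 58 beyond their line. Grip across its 40 width; the tray's far lip (12 high) is 24 behind it
- tube: steel tube of two halves tacked together (dark gap); in mm: 42 outside diameter, 110 long, 0.34 kg. Origin: on its axis at mid-length; x along the axis (y, z turn as it rolls). Starts on a fixed rest of two bars, axis 32 above the bench, both sides free down to 5 above the bench. Seated in the V-block its axis is 53.7 above the V-block's underside and its sides stand 1 outside the V-block's sides
- pad_can: the can's place: the smaller of two thin round black rubber pads fixed side by side on the floor of the grey sheet-steel tray (150 deep x 170 wide, lips 12 high, in mm), 60 mm diameter, 2 mm thick. Origin: centre of its underside, 4 mm above the bench; its top is 6 mm above the bench
- pad_bottle: the bottle's place: the larger round black rubber pad in the tray, 71 mm diameter, 2 mm thick, 72 mm from the other pad between centres; the two may be either way round. Origin: centre of its underside, 4 mm above the bench; its top is 6 mm above the bench
- plate: fixed aluminium work plate, 180 (its x) x 130 (its y) x 12 mm thick, flat on the bench, with a scribed centre line along each direction. Origin: centre of its underside, z up; the top is 12 mm above the bench
- mat: fixed rectangular red-brown rubber mat, the side area, 200 (its x) x 130 (its y) x 3 mm thick. Origin: centre of its underside, z up; the top is 3 mm above the bench
- torch_stand: bystander: empty yellow torch holder, a bent bracket on a round steel foot, 80 mm diameter, about 130 mm tall. Origin: centre of its underside
- brush: bystander: wooden-handled wire brush lying flat beyond the work, 240 long (its x, bristle end at +x) x 22 wide, 34 mm high. Origin: about its middle
There are look-alikes about, which are no part of the job. Leave any green or turquoise look-alike of the mat alone.

How it is judged:
By the outcome, as a careful person would: the job done as asked, in the order asked, and still so for the second after the job is handed in, with the robot touching nothing.
It also fails if it takes over 134 s, if anything falls off the work surface, if the arm or the gripper's body presses on something with over 40 N, if the wrist force passes 120 N, or if a joint passes its speed limit or range.

## Working session

There is one attempt and no reset: what is moved stays moved. The work goes in short steps, Python scripts to look and compute and a shell command to move; the robot and the scene stay as the last step left them, time stands still between calls to the robot, and variables do not carry over. Pictures are saved under pics/ and viewed, at most 14 in all, crops included, and the job is handed in when it is done.

```bash
mkdir -p pics; ls; python3 - <<'E'
from workcell import r
import cv2,json
s=r.state();print(s)
for n in("top","scene"):
    cv2.imwrite(f"pics/{n}0.png",r.get_image(n))
    p=r.camera_params(n);print(n,{k:(v.tolist() if hasattr(v,'tolist') else v) for k,v in p.items()})
E
```

```text
pics
{'clock': 0.0, 'joints': array([-1.41324826,  0.52200389, -0.03634977,  1.60000264,  0.02120129,
        1.0211212 , -0.11281799]), 'joint_velocities': array([-8.21625473e-04,  4.55267120e-04, -1.73871777e-03,  9.69362469e-05,
        9.42319070e-04,  2.47905087e-04, -7.44153057e-04]), 'joint_efforts': array([-5.87897848e-04, -9.27112412e+01,  1.97974496e+00, -3.69937992e+01,
        1.77438481e-02,  8.36632331e-03,  3.40574059e-05]), 'tool_pos': array([0.14107556, 0.60860212, 0.30333367]), 'eef_rot': array([-2.88800566e-05,  1.13632035e-01,  9.93522738e-01, -5.74290723e-04]), 'wrist_force': array([-0.41172446,  0.71477081, -0.07605676]), 'ft_torque': array([0.01254097, 0.02669405, 0.01723037]), 'grip_force': 0.0, 'opening': 0.08527672174858753}
top {'K': [[463.2522221157157, 0.0, 321.6913505754627], [0.0, 463.2522221157157, 229.82743639005903], [0.0, 0.0, 1.0]], 'dist_coeffs': [-0.09435435546006611, 0.0, 0.0, 0.0, 0.0], 'R': [[0.023324252755004795, -0.9996064265574659, -0.015587534071620642], [-0.9871075054161649, -0.020557379666861112, -0.15873300505033144], [0.1583500930991096, 0.019088900603382333, -0.9871984916364376]], 't': [-0.12787171867790928, 0.5183159333200346, 1.1807600262774063]}
scene {'K': [[516.6395563166895, 0.0, 317.9096813800041], [0.0, 516.6395563166895, 238.57655500900148], [0.0, 0.0, 1.0]], 'dist_coeffs': [-0.09830203386952274, 0.0, 0.0, 0.0, 0.0], 'R': [[-0.8464164497050104, 0.5321872255760987, 0.01886665318440257], [0.3954709826605828, 0.6519132625980465, -0.6470021637693674], [-0.356625707909902, -0.5401720605347754, -0.7622547143018377]], 't': [0.525383422992712, -0.09794208055270595, 1.396558666034746]}
```

View pics/top0.png

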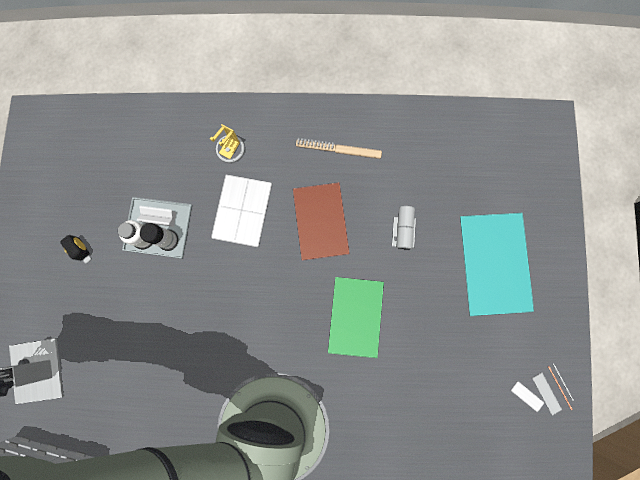

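View pics/scene0.png

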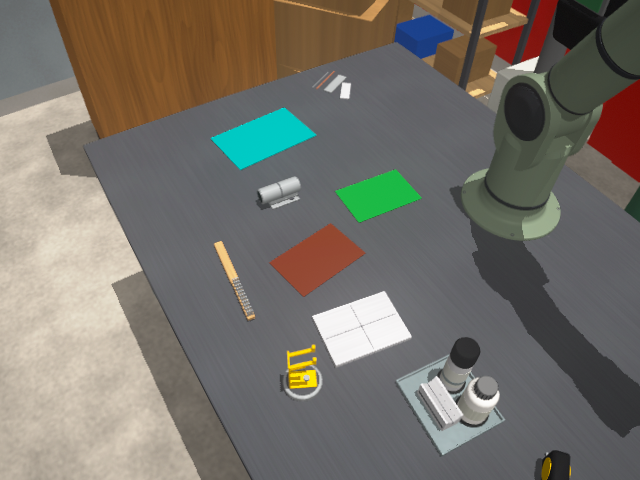

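The top view shows:
- Tray at (157,228), with the bottle at (130,232), the can at (151,232) and the V-block at (155,212).
- Plate at (242,211), with scribed lines.
- Red-brown mat at (321,221). Green (356,317) and turquoise (497,264) are look-alikes.
- Tube on its rest at (404,228).
- Torch stand at (229,145) and brush at (338,148).
- A second pale plate at (35,370), under the gripper, which is a possible look-alike.

Next I'll take enlarged crops.

```bash
cat > h.py <<'E'
import numpy as np,cv2
from workcell import r
from scipy.spatial.transform import Rotation as Ro
def ray(p,uv):
    K,d=np.array(p["K"]),np.array(p["dist_coeffs"]);R,t=np.array(p["R"]),np.array(p["t"])
    x=cv2.undistortPoints(np.array([[uv]],float),K,d)[0,0]
    return -R.T@t, R.T@np.array([x[0],x[1],1])
def onz(p,uv,z):
    c,d=ray(p,uv);return c+d*(z-c[2])/d[2]
def tri(*obs):
    A=np.zeros((3,3));b=np.zeros(3)
    for p,uv in obs:
        c,d=ray(p,uv);d/=np.linalg.norm(d);M=np.eye(3)-np.outer(d,d);A+=M;b+=M@c
    X=np.linalg.solve(A,b);return X
def proj(p,X):
    rv=cv2.Rodrigues(np.array(p["R"]))[0]
    return cv2.projectPoints(np.array(X,float).reshape(-1,3),rv,np.array(p["t"]),np.array(p["K"]),np.array(p["dist_coeffs"]))[0][:,0]
def crop(src,dst,x0,y0,w,h,s):
    im=cv2.imread(src) if isinstance(src,str) else src
    cv2.imwrite(dst,cv2.resize(im[y0:y0+h,x0:x0+w],None,fx=s,fy=s,interpolation=cv2.INTER_CUBIC))
E
python3 - <<'E'
from h import *
a=cv2.imread("pics/top0.png");b=cv2.imread("pics/scene0.png")
A=cv2.resize(a[165:265,105:365],None,fx=3,fy=3,interpolation=2)
B=cv2.resize(a[195:265,380:430],None,fx=4,fy=4,interpolation=2)
C=cv2.resize(a[330:410,0:70],None,fx=3.5,fy=3.5,interpolation=2)
im=np.zeros((600,800,3),np.uint8);im[:300,:780]=A;im[310:590,:200]=B;im[310:590,210:455]=C
cv2.imwrite("pics/c1.png",im)
crop(b,"pics/c2.png",255,210,260,195+45-40,3)
E
```

```text
(no output)
```

View pics/c1.png

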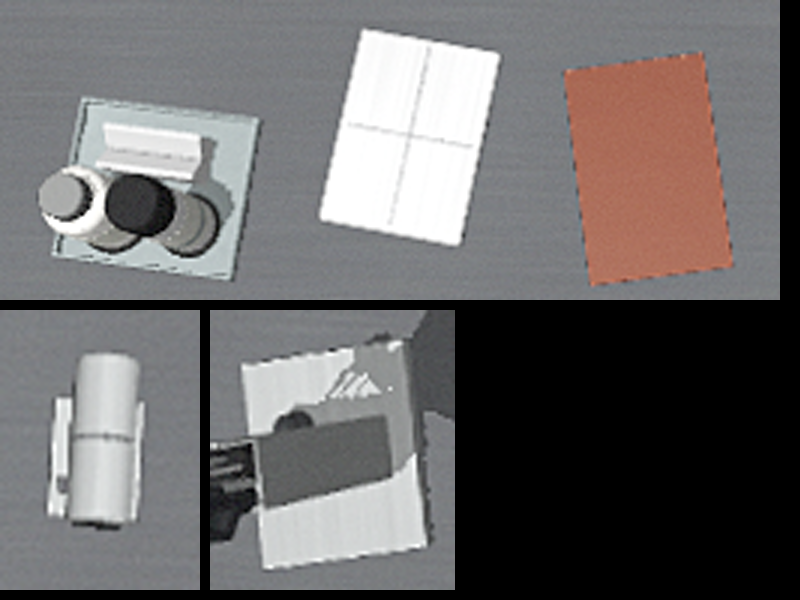

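```bash
python3 - <<'E'
from h import *
b=cv2.imread("pics/scene0.png")
im=np.zeros((600,800,3),np.uint8)
im[:420,:480]=cv2.resize(b[325:465,385:545],None,fx=3,fy=3,interpolation=2)
im[:300,490:790]=cv2.resize(b[165:225,245:305],None,fx=5,fy=5,interpolation=2)
cv2.imwrite("pics/c3.png",im)
E
```

```text
(no output)
```

View pics/c3.png

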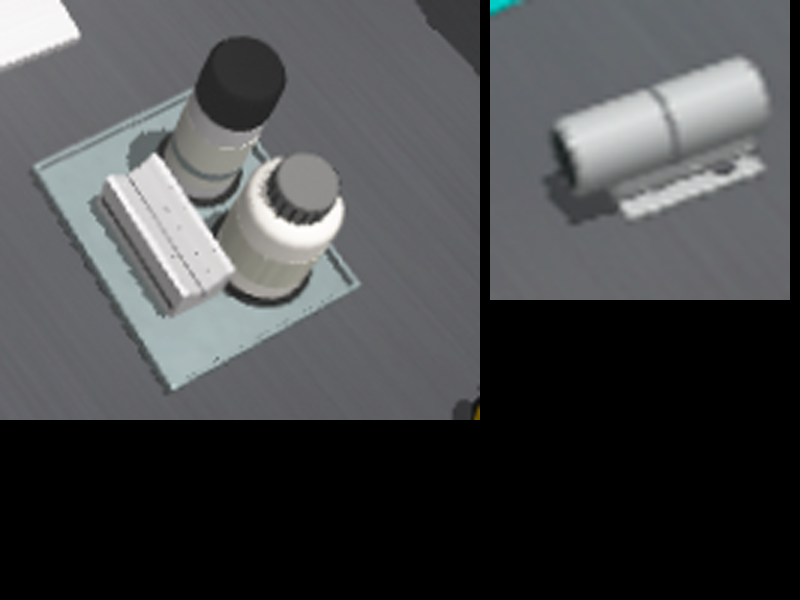

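Left crops: tray, scribed plate, red-brown mat, tube on its two bars. The pale piece at (35,370) has no scribed cross and is nearly square, so the plate is the 180x130 one at (242,211), with both lines crossing at (241,210). The mat is the red-brown one at (321,221). The can stands on the right (robot's) side of the tray and the bottle on the left.

```bash
python3 - <<'E'
from h import *
np.set_printoptions(precision=4,suppress=True)
T=r.camera_params("top");S=r.camera_params("scene")
f=lambda u,v:(105+(u+.5)/3-.5,165+(v+.5)/3-.5)
g=lambda u,v:(385+(u+.5)/3-.5,325+(v+.5)/3-.5)
def quad(n,L,z):
    P=np.array([onz(T,f(*q),z) for q in L]);c=P.mean(0)
    e1=((P[1]-P[0])+(P[2]-P[3]))/2;e2=((P[3]-P[0])+(P[2]-P[1]))/2
    print(n,c,"e",np.linalg.norm(e1),np.degrees(np.arctan2(e1[1],e1[0])),np.linalg.norm(e2),np.degrees(np.arctan2(e2[1],e2[0])))
quad("plate",[(362,29),(499,53),(460,245),(320,219)],.012)
quad("mat",[(564,71),(702,52),(733,265),(591,286)],.003)
quad("tray",[(83,97),(260,117),(233,280),(52,255)],.016)
print("plate cross",onz(T,f(410,134),.012))
print("can",onz(T,f(139,205),.146), "tri",tri((T,f(139,205)),(S,g(243,77))))
print("bot",onz(T,f(65,196),.122),"tri",tri((T,f(65,196)),(S,g(308,182))))
# tube: top crop B offset (380,195) scale4, origin y 310
h=lambda u,v:(380+(u+.5)/4-.5,195+(v-310+.5)/4-.5)
k=lambda u,v:(245+(u-490+.5)/5-.5,165+(v+.5)/5-.5)
print("tube ends",onz(T,h(108,353),.05),onz(T,h(104,525),.03),"mid gap",onz(T,h(106,437),.053))
print("gap tri",tri((T,h(106,437)),(S,k(663,105))))
print("vb top",onz(T,f(153,152),.044))
for n in("wrist",):
    p=r.camera_params(n);R=np.array(p["R"]);t=np.array(p["t"]);s=r.state()
    q=s["eef_rot"];Rt=Ro.from_quat([q[1],q[2],q[3],q[0]]).as_matrix()
    print("tool R",Rt,"cam pos in tool",Rt.T@(-R.T@t-s["tool_pos"]),"cam axes in tool",(Rt.T@R.T),p["K"])
E
```

```text
plate [0.5765 0.105  0.012 ] e 0.1302218498975865 -99.20647207371724 0.18035415989820505 171.0881473508929
mat [ 0.5531 -0.1117  0.003 ] e 0.1286361865968201 -80.57053245594048 0.1996552443799056 -171.04342005558632
tray [0.5238 0.3365 0.016 ] e 0.17137078370119085 -95.81397341019763 0.14990906876319565 174.13796899352533
plate cross [0.5777 0.1051 0.012 ]
can [0.4875 0.2994 0.146 ] tri [0.4891 0.3056 0.1316]
bot [0.4972 0.3739 0.122 ] tri [0.4968 0.377  0.1182]
tube ends [ 0.5895 -0.3392  0.05  ] [ 0.4777 -0.3392  0.03  ] mid gap [ 0.5327 -0.337   0.053 ]
gap tri [ 0.532  -0.3364  0.0499]
vb top [0.5506 0.3311 0.044 ]
tool R [[-0.9742  0.2259 -0.0002]
 [ 0.2259  0.9742 -0.001 ]
 [-0.0001 -0.001  -1.    ]] cam pos in tool [ 0.069   0.0004 -0.0703] cam axes in tool [[-0.0003 -0.9619 -0.2734]
 [ 1.     -0.0004  0.0006]
 [-0.0007 -0.2734  0.9619]] [[344.8007   0.     322.9438]
 [  0.     344.8007 235.528 ]
 [  0.       0.       1.    ]]
```

```bash
cat >> h.py <<'E'
np.set_printoptions(precision=4,suppress=True)
def pose():
    s=r.state();q=s["eef_rot"];return np.array(s["tool_pos"]),Ro.from_quat([q[1],q[2],q[3],q[0]])
def down(yaw): # tool z down, tool y at world yaw (deg)
    a=np.radians(yaw);y=np.array([np.cos(a),np.sin(a),0]);z=np.array([0,0,-1.]);return Ro.from_matrix(np.c_[np.cross(y,z),y,z])
def plan(wps,cur=None,lmax=.25,amax=48):
    """wps: (x,y,z,yaw) TCP waypoints; prints, per call, the total turn+shift in tool axes"""
    p,R=cur or pose()
    for w in wps:
        tp=np.array(w[:3],float);tR=down(w[3])
        rv=(R.inv()*tR).as_rotvec();n=max(1,int(np.ceil(max(np.linalg.norm(tp-p)/lmax,np.degrees(np.linalg.norm(rv))/amax))))
        p0,R0=p,R
        for i in range(1,n+1):
            q=p0+(tp-p0)*i/n;Q=R0*Ro.from_rotvec(rv*i/n)
            print([*np.round((R.inv()*Q).as_rotvec(),4).tolist(),*np.round(R.inv().apply(q-p),4).tolist()],"->",q.round(3));p,R=q,Q
E
python3 -c "
from h import *
print(r.grasp_offset);plan([(.488,.303,.30,-5.8)])"
```

```text
0.0539
[-0.0004, 0.0004, 0.7221, -0.2035, -0.1097, 0.0018] -> [0.315 0.456 0.302]
[-0.0004, 0.0004, 0.7221, -0.2252, 0.0522, 0.0017] -> [0.488 0.303 0.3  ]
```

```bash
python3 -m handwheel '[[[0,0,0.15,-0.041,-0.022,0,0.085],[0,0,0.3,-0.082,-0.044,0.001,0.085],[0,0,0.45,-0.123,-0.066,0.001,0.085],[0,0,0.6,-0.164,-0.088,0.002,0.085],[0,0,0.722,-0.2035,-0.11,0.002,0.085]]]' 40; python3 -m handwheel '[[[0,0,0.18,-0.056,0.013,0,0.085],[0,0,0.36,-0.112,0.026,0.001,0.085],[0,0,0.54,-0.168,0.039,0.001,0.085],[0,0,0.722,-0.225,0.052,0.002,0.085],[0,0,0.722,-0.225,0.052,0.002,0.085]]]'
python3 - <<'E'
from h import *
import json
T=r.camera_params("wrist");im=r.get_image("wrist");cv2.imwrite("pics/w1.png",im)
json.dump({k:np.array(v).tolist() for k,v in T.items()},open("w1.json","w"));print(pose()[0],r.state()["clock"])
plan([(.488,.303,.30,-5.8)])
E
```

```text
clock: 0.72
tool_pos: [0.3155, 0.4545, 0.3017]
eef_rot: [0.0, 0.459, 0.888, -0.0]
wrist_force: [-0.4, 0.1, 0.1]
opening: 0.0848
grip_force: 0.0
clock: 1.35
tool_pos: [0.4905, 0.2992, 0.2997]
eef_rot: [0.001, 0.745, 0.667, -0.0]
wrist_force: [-0.9, 1.2, -0.5]
opening: 0.0848
grip_force: 0.0
[0.4888 0.3014 0.2995] 1.4
[-0.0, 0.001, -0.0032, 0.0015, -0.0009, -0.0005] -> [0.488 0.303 0.3  ]
```

View pics/w1.png

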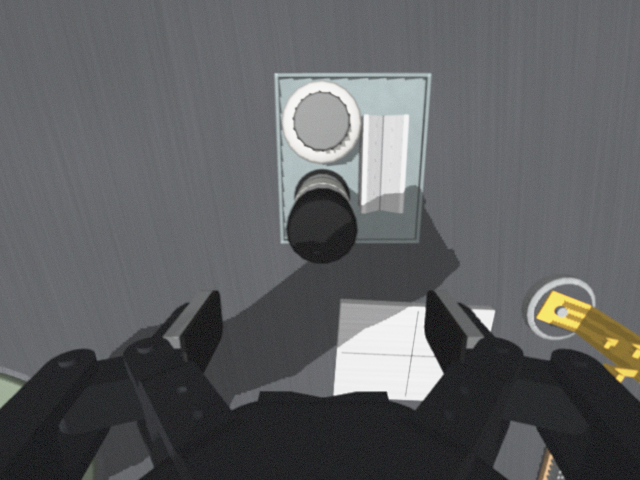

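The wrist view shows the can cap top centred at about (322,228), r 35, and the bottle cap centred at (322,121), r 29. The V-block top corners are (365,115), (409,115), (404,213), (361,213). The tray rim corners are (276,74), (431,74), (419,242), (281,242).

```bash
python3 - <<'E'
from h import *
import json
W=json.load(open("w1.json"));T=r.camera_params("top");S=r.camera_params("scene")
f=lambda u,v:(105+(u+.5)/3-.5,165+(v+.5)/3-.5)
g=lambda u,v:(385+(u+.5)/3-.5,325+(v+.5)/3-.5)
print("can",onz(W,(322,228),.146),tri((W,(322,228)),(T,f(139,205))))
print("bot",onz(W,(322,121),.122),tri((W,(322,121)),(T,f(65,196)),(S,g(308,182))))
for n,L,z in(("vb",[(365,115),(409,115),(404,213),(361,213)],.044),("tray",[(276,74),(431,74),(419,242),(281,242)],.016)):
    P=np.array([onz(W,q,z) for q in L]);e1=((P[1]-P[0])+(P[2]-P[3]))/2;e2=((P[3]-P[0])+(P[2]-P[1]))/2
    print(n,P.mean(0),np.linalg.norm(e1),np.linalg.norm(e2),np.degrees(np.arctan2(e1[1],e1[0])),np.degrees(np.arctan2(e2[1],e2[0])))
print("vb tri",tri((W,(384,162)),(T,f(152,152))))
print("cross",onz(W,(416,355),.012))
E
```

```text
can [0.4916 0.3103 0.146 ] [0.4906 0.306  0.1289]
bot [0.4993 0.3793 0.122 ] [0.4978 0.3779 0.1185]
vb [0.5533 0.3369 0.044 ] 0.0406046256046995 0.0898699852554737 -6.20938322025159 -96.28913962988165
tray [0.5252 0.3405 0.016 ] 0.14770105383970675 0.16646867071951682 -6.262293383691123 -96.28071240373289
vb tri [0.5548 0.339  0.0264]
cross [0.5828 0.1059 0.012 ]
```

```bash
python3 -m handwheel '[[[0,0,0,0.0015,-0.001,0,0.085],[0,0,0,0.0015,-0.001,0,0.085],[0,0,0,0.0015,-0.001,0,0.085],[0,0,0,0.0015,-0.001,0,0.085],[0,0,0,0.0015,-0.001,0,0.085]]]' >/dev/null
python3 - <<'E'
from h import *
import json
T=r.camera_params("wrist");im=r.get_image("wrist");cv2.imwrite("pics/w2.png",im)
json.dump({k:np.array(v).tolist() for k,v in T.items()},open("w2.json","w"));print(pose()[0],r.state()["joint_velocities"].round(4))
crop(im,"pics/w2c.png",260,60,190,200,3)
E
```

```text
[0.4869 0.3046 0.2999] [ 0.0018  0.0003 -0.0002 -0.      0.0002 -0.0017 -0.0006]
```

View pics/w2c.png

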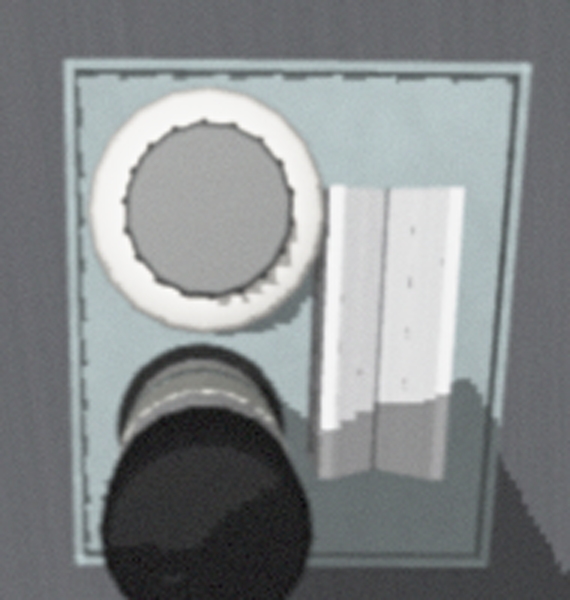

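Crop: bottle cap centre (208,208), tray inner and outer rims clear, V-block groove line x≈380. The can cap's left and right edges are at 102 and 312; its near edge needs a profile.

```bash
python3 - <<'E'
from h import *
import json
W=json.load(open("w2.json"));im=cv2.imread("pics/w2.png");gr=cv2.GaussianBlur(cv2.cvtColor(im,6),(3,3),0)
print(gr[190:285,328].tolist())
for v in(225,232,240): print(v,gr[v,285:375:1].tolist())
f=lambda u,v:(260+(u+.5)/3-.5,60+(v+.5)/3-.5)
def quad(n,L,z):
    P=np.array([onz(W,f(*q),z) for q in L]);e1=((P[1]-P[0])+(P[2]-P[3]))/2;e2=((P[3]-P[0])+(P[2]-P[1]))/2
    print(n,P.mean(0),np.linalg.norm(e1),np.linalg.norm(e2),np.degrees(np.arctan2(e1[1],e1[0])),np.degrees(np.arctan2(e2[1],e2[0])))
quad("vb",[(330,187),(465,187),(443,480),(318,480)],.044)
quad("tray",[(64,60),(532,65),(490,567),(76,565)],.016)
print("bot",onz(W,f(208,209),.122),"can r",[proj(W,np.array([.49+.025*np.cos(a),.305+.025*np.sin(a),.146])).round(1).tolist() for a in np.arange(4)*np.pi/2-.1])
E
```

```text
[179, 164, 141, 134, 121, 85, 48, 32, 28, 28, 29, 28, 28, 31, 33, 33, 34, 36, 40, 46, 50, 50, 49, 50, 51, 50, 50, 51, 52, 51, 49, 48, 48, 50, 50, 50, 49, 49, 48, 48, 48, 48, 50, 51, 49, 48, 48, 49, 46, 38, 35, 35, 32, 29, 30, 32, 31, 32, 33, 33, 33, 34, 34, 34, 33, 32, 31, 32, 34, 34, 34, 34, 33, 32, 31, 32, 32, 32, 33, 34, 44, 58, 66, 68, 68, 67, 67, 67, 67, 67, 68, 68, 67, 66, 66]
225 [166, 167, 144, 124, 132, 157, 175, 174, 156, 122, 82, 51, 37, 36, 40, 44, 47, 50, 51, 51, 51, 51, 51, 51, 51, 51, 51, 50, 48, 48, 49, 49, 50, 50, 51, 51, 50, 49, 49, 50, 50, 50, 50, 50, 50, 50, 50, 50, 50, 50, 50, 51, 50, 49, 50, 50, 50, 51, 50, 47, 45, 42, 37, 34, 34, 34, 34, 34, 33, 32, 33, 33, 31, 30, 28, 33, 52, 80, 101, 109, 110, 109, 110, 110, 110, 111, 111, 110, 110, 109]
232 [158, 163, 145, 134, 150, 171, 178, 166, 130, 81, 45, 37, 41, 45, 49, 50, 50, 51, 51, 50, 48, 48, 51, 50, 49, 50, 50, 50, 50, 50, 51, 50, 49, 49, 49, 49, 50, 50, 49, 49, 50, 49, 50, 50, 50, 49, 48, 47, 46, 43, 38, 34, 33, 34, 33, 32, 34, 34, 33, 32, 30, 32, 35, 33, 32, 32, 31, 31, 32, 31, 31, 33, 33, 33, 31, 28, 29, 42, 66, 89, 104, 109, 109, 108, 108, 109, 109, 109, 109, 108]
240 [157, 162, 146, 129, 134, 155, 170, 160, 123, 74, 43, 40, 46, 48, 49, 49, 49, 50, 50, 49, 49, 47, 45, 44, 44, 44, 46, 48, 49, 49, 50, 48, 48, 48, 48, 48, 48, 50, 51, 49, 48, 46, 41, 35, 32, 31, 30, 32, 34, 34, 31, 30, 32, 33, 34, 33, 31, 32, 33, 34, 33, 31, 31, 32, 32, 33, 32, 31, 30, 30, 30, 31, 32, 31, 30, 29, 29, 36, 54, 80, 99, 106, 108, 108, 108, 108, 108, 108, 108, 108]
vb [0.553  0.3367 0.044 ] 0.0406535304921283 0.09053725520153046 -5.685538751112701 -96.26848192213438
tray [0.5252 0.3399 0.016 ] 0.14905090292085807 0.16799280307868855 -6.163743711396319 -96.0842961146375
bot [0.499  0.3793 0.122 ] can r [[[363.7, 243.2]], [[327.0, 207.0]], [[290.2, 243.3]], [[326.9, 277.3]]]
```

```bash
python3 - <<'E'
from h import *
S=r.camera_params("scene");T=r.camera_params("top")
g=lambda u,v:(385+(u+.5)/3-.5,325+(v+.5)/3-.5)
print("scene tray corners",*[onz(S,g(*q),.016)[:2] for q in[(35,166),(358,285),(172,390)]], "mid diag",(onz(S,g(35,166),.016)+onz(S,g(358,285),.016))/2)
print("cross",onz(S,(361.5,326),.012),onz(S,(412,338),.012),"bot",onz(S,g(308,182),.122),"can",onz(S,g(243,77),.146))
f=lambda u,v:(105+(u+.5)/3-.5,165+(v+.5)/3-.5)
print("top tray",*[onz(T,f(*q),.016)[:2] for q in[(83,97),(260,117),(233,280),(52,255)]])
plan([(.4895,.304,.26,-6),(.4895,.304,.171,-6)])
E
```

```text
scene tray corners [0.5895 0.2493] [0.461  0.4314] [0.6088 0.4163] mid diag [0.5253 0.3403 0.016 ]
cross [0.5752 0.1062 0.012 ] [0.4995 0.1884 0.012 ] bot [0.4976 0.3788 0.122 ] can [0.4968 0.31   0.146 ]
top tray [0.6065 0.4137] [0.5903 0.244 ] [0.4401 0.2585] [0.4585 0.4298]
[0.0, -0.0, 0.0038, -0.0004, 0.0027, 0.0399] -> [0.49  0.304 0.26 ]
[-0.0, 0.0, -0.0, 0.0, 0.0, 0.089] -> [0.49  0.304 0.171]
```

The scene camera agrees with the wrist: tray centre (.525,.340). I'll go down on the can.

```bash
python3 -m handwheel '[[[0,0,0.004,0.002,0.0035,0.03,0.085],[0,0,0.004,0.002,0.0035,0.07,0.085],[0,0,0.004,0.002,0.0035,0.11,0.085],[0,0,0.004,0.002,0.0035,0.134,0.085],[0,0,0.004,0.002,0.0035,0.134,0.085]]]' 40
python3 -m handwheel '[[[0,0,0,0,0,0,0.085],[0,0,0,0,0,0,0.065],[0,0,0,0,0,0,0.055],[0,0,0,0,0,0,0.04],[0,0,0,0,0,0,0.04]]]'
python3 -m handwheel '[[[0,0,0,0,0,0,0.04],[0,0,0,0,0,0,0.04],[0,0,0,0,0,0,0.04],[0,0,0,0,0,-0.01,0.04],[0,0,0,0,0,-0.03,0.04]]]'; python3 -c "
from h import *
print(pose()[0],r.state()['wrist_force'])
plan([(.4905,.306,.30,-6),(.604,-.104,.30,-6),(.604,-.104,.2,-6)])"
```

```text
clock: 2.7
tool_pos: [0.4901, 0.3058, 0.1646]
eef_rot: [-0.0, 0.743, 0.669, -0.001]
wrist_force: [-0.5, 0.0, 0.3]
opening: 0.0849
grip_force: 0.0
clock: 3.32
tool_pos: [0.4908, 0.3064, 0.1667]
eef_rot: [-0.0, 0.743, 0.669, 0.001]
wrist_force: [-1.9, 0.3, 8.3]
opening: 0.0492
grip_force: 40.3
clock: 3.95
tool_pos: [0.4903, 0.306, 0.1962]
eef_rot: [0.0, 0.743, 0.669, -0.001]
wrist_force: [-0.2, -0.2, -2.1]
opening: 0.0491
grip_force: 41.9
[0.4903 0.306  0.1962] [-0.1892 -0.249  -2.1298]
[-0.0008, 0.001, -0.0004, -0.0001, 0.0001, -0.1038] -> [0.49  0.306 0.3  ]
[-0.0, -0.0, -0.0, -0.1979, 0.0779, -0.0] -> [0.547 0.101 0.3  ]
[-0.0, -0.0, -0.0, -0.1979, 0.0779, -0.0] -> [ 0.604 -0.104  0.3  ]
[0.0, -0.0, 0.0, -0.0, 0.0, 0.1] -> [ 0.604 -0.104  0.2  ]
```

```bash
python3 -m handwheel '[[[0,0,0,0,0,-0.03,0.04],[0,0,0,0,0,-0.07,0.04],[0,0,0,-0.02,0.008,-0.095,0.04],[0,0,0,-0.06,0.024,-0.104,0.04],[0,0,0,-0.11,0.044,-0.104,0.04]]]' 
python3 -m handwheel '[[[0,0,0,-0.05,0.02,0,0.04],[0,0,0,-0.1,0.039,0,0.04],[0,0,0,-0.155,0.061,0,0.04],[0,0,0,-0.21,0.082,0,0.04],[0,0,0,-0.25,0.098,0,0.04]]]'
python3 -m handwheel '[[[0,0,0,-0.025,0.01,0,0.04],[0,0,0,-0.036,0.014,0.02,0.04],[0,0,0,-0.036,0.014,0.05,0.04],[0,0,0,-0.036,0.014,0.08,0.04],[0,0,0,-0.036,0.014,0.1,0.04]]]'; python3 -c "
from h import *
print(pose()[0],r.state()['wrist_force'])
plan([(.604,-.104,.2,-6),(.604,-.104,.1645,-6)])"
```

```text
clock: 4.58
tool_pos: [0.523, 0.1917, 0.3012]
eef_rot: [0.0, 0.743, 0.67, 0.001]
wrist_force: [0.6, 0.2, -3.1]
opening: 0.0491
grip_force: 42.0
clock: 5.2
tool_pos: [0.5941, -0.0695, 0.3006]
eef_rot: [0.0, 0.744, 0.668, 0.0]
wrist_force: [0.5, 0.8, -3.5]
opening: 0.0491
grip_force: 42.0
clock: 5.82
tool_pos: [0.6033, -0.1026, 0.1974]
eef_rot: [-0.001, 0.743, 0.669, -0.001]
wrist_force: [-0.5, -0.4, -1.9]
opening: 0.0492
grip_force: 42.1
[ 0.6033 -0.1026  0.1974] [-0.4671 -0.4039 -1.8859]
[-0.0025, -0.0004, 0.0008, -0.0013, 0.0008, -0.0026] -> [ 0.604 -0.104  0.2  ]
[-0.0, -0.0, -0.0, -0.0, 0.0, 0.0355] -> [ 0.604 -0.104  0.164]
```

```bash
python3 -m handwheel '[[[0,0,0,-0.001,0,0.01,0.04],[0,0,0,-0.001,0,0.02,0.04],[0,0,0,-0.001,0,0.028,0.04],[0,0,0,-0.001,0,0.032,0.04],[0,0,0,-0.001,0,0.033,0.04]]]'
python3 -m handwheel '[[[0,0,0,0,0,0,0.04],[0,0,0,0,0,0.001,0.04],[0,0,0,0,0,0.002,0.04],[0,0,0,0,0,0.002,0.04],[0,0,0,0,0,0.002,0.04]]]'
```

```text
clock: 6.45
tool_pos: [0.6042, -0.105, 0.1669]
eef_rot: [0.0, 0.743, 0.669, 0.0]
wrist_force: [-0.1, -0.2, -2.3]
opening: 0.0492
grip_force: 42.1
clock: 7.08
tool_pos: [0.6041, -0.105, 0.1649]
eef_rot: [0.0, 0.743, 0.669, -0.0]
wrist_force: [-0.5, -0.4, -1.9]
opening: 0.0493
grip_force: 42.1
```

```bash
python3 -m handwheel '[[[0,0,0,0,0,0.0005,0.04],[0,0,0,0,0,0.001,0.04],[0,0,0,0,0,0.0015,0.04],[0,0,0,0,0,0.0015,0.04],[0,0,0,0,0,0.0015,0.04]]]'
python3 -m handwheel '[[[0,0,0,0,0,0,0.055],[0,0,0,0,0,0,0.07],[0,0,0,0,0,0,0.085],[0,0,0,0,0,-0.01,0.085],[0,0,0,0,0,-0.04,0.085]]]';python3 -c "
from h import *
plan([(.604,-.104,.27,-6),(.4985,.3783,.27,-6),(.4985,.3783,.13,-6)])"
```

```text
clock: 7.7
tool_pos: [0.6041, -0.105, 0.1637]
eef_rot: [0.0, 0.743, 0.669, 0.0]
wrist_force: [-1.9, 0.9, 5.7]
opening: 0.0493
grip_force: 42.7
clock: 8.32
tool_pos: [0.6036, -0.1049, 0.2034]
eef_rot: [-0.001, 0.743, 0.669, -0.001]
wrist_force: [-0.2, -0.1, 0.1]
opening: 0.085
grip_force: 0.0
[-0.002, 0.0002, -0.0004, 0.0009, 0.0001, -0.0666] -> [ 0.604 -0.104  0.27 ]
[0.0, -0.0, 0.0, 0.2343, -0.0777, -0.0] -> [0.551 0.137 0.27 ]
[0.0, -0.0, 0.0, 0.2343, -0.0777, -0.0] -> [0.498 0.378 0.27 ]
[0.0, 0.0, 0.0, 0.0, 0.0, 0.14] -> [0.498 0.378 0.13 ]
```

```bash
python3 -m handwheel '[[[0,0,0,0,0,-0.03,0.085],[0,0,0,0.02,-0.007,-0.06,0.085],[0,0,0,0.06,-0.02,-0.067,0.085],[0,0,0,0.115,-0.038,-0.067,0.085],[0,0,0,0.17,-0.056,-0.067,0.085]]]' >/dev/null
python3 -m handwheel '[[[0,0,0,0.058,-0.019,0,0.085],[0,0,0,0.116,-0.038,0,0.085],[0,0,0,0.174,-0.057,0,0.085],[0,0,0,0.23,-0.076,0,0.085],[0,0,0,0.27,-0.09,0,0.085]]]' >/dev/null
python3 -m handwheel '[[[0,0,0,0.02,-0.006,0,0.085],[0,0,0,0.03,-0.009,0,0.085],[0,0,0,0.03,-0.009,0,0.085],[0,0,0,0.03,-0.009,0,0.085],[0,0,0,0.03,-0.009,0,0.085]]]'
python3 - <<'E'
from h import *
import json
W=r.camera_params("wrist");im=r.get_image("wrist");cv2.imwrite("pics/w3.png",im)
T=r.get_image("top");cv2.imwrite("pics/top3.png",T)
json.dump({k:np.array(v).tolist() for k,v in W.items()},open("w3.json","w"));print(pose()[0],r.state()["clock"])
out=np.zeros((480,800,3),np.uint8)
c=proj(W,[.53,.34,.01])[0].astype(int);print(c,proj(W,[[.4905,.306,.006],[.4985,.378,.122]]))
cv2.imwrite("pics/w3c.png",cv2.resize(im[0:260,180:460],None,fx=2.3,fy=2.3,interpolation=2))
plan([(.4985,.3783,.13,-6)])
E
```

```text
clock: 10.2
tool_pos: [0.4997, 0.3776, 0.2706]
eef_rot: [0.0, 0.744, 0.668, 0.0]
wrist_force: [0.2, 0.1, 0.3]
opening: 0.085
grip_force: 0.0
[0.4995 0.3781 0.2705] 10.3
[356 245] [[320.9638 278.7344]
 [320.422  246.1991]]
[0.0, -0.0, -0.0012, 0.0001, -0.0011, 0.1405] -> [0.498 0.378 0.13 ]
```

View pics/w3c.png

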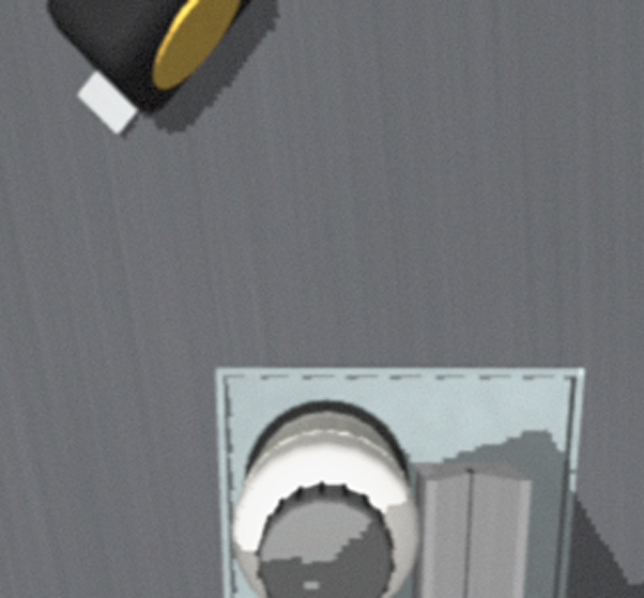

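Bottle cap centre column ≈321.7 against the predicted 320.4, so it is aligned in the closing direction within 1 mm. Descend and grip.

```bash
python3 -m handwheel '[[[0,0,0,0.001,0,0.03,0.085],[0,0,0,0.001,0,0.07,0.085],[0,0,0,0.001,0,0.11,0.085],[0,0,0,0.001,0,0.132,0.085],[0,0,0,0.001,0,0.14,0.085]]]' 40
python3 -m handwheel '[[[0,0,0,0,0,0,0.085],[0,0,0,0,0,0,0.07],[0,0,0,0,0,0,0.065],[0,0,0,0,0,0,0.055],[0,0,0,0,0,0,0.055]]]'
python3 -m handwheel '[[[0,0,0,0,0,0,0.055],[0,0,0,0,0,0,0.055],[0,0,0,0,0,-0.01,0.055],[0,0,0,0,0,-0.03,0.055],[0,0,0,0,0,-0.06,0.055]]]'; python3 -c "
from h import *
plan([(.4985,.3783,.27,-6),(.501,-.120,.27,-6),(.501,-.12,.14,-6)])"
```

```text
clock: 10.92
tool_pos: [0.4991, 0.3792, 0.1293]
eef_rot: [0.0, 0.743, 0.669, -0.001]
wrist_force: [-0.4, -0.0, 0.4]
opening: 0.085
grip_force: 0.0
clock: 11.55
tool_pos: [0.4995, 0.38, 0.1313]
eef_rot: [-0.0, 0.743, 0.669, 0.001]
wrist_force: [-3.3, -1.1, 9.7]
opening: 0.0608
grip_force: 41.6
clock: 12.18
tool_pos: [0.4992, 0.3795, 0.1918]
eef_rot: [0.0, 0.743, 0.669, -0.0]
wrist_force: [-0.0, 0.1, -2.8]
opening: 0.0609
grip_force: 44.0
[-0.0003, 0.0005, -0.0005, -0.0013, -0.0006, -0.0782] -> [0.498 0.378 0.27 ]
[-0.0, -0.0, -0.0, -0.2477, 0.0273, -0.0] -> [0.5   0.129 0.27 ]
[-0.0, -0.0, -0.0, -0.2477, 0.0273, -0.0] -> [ 0.501 -0.12   0.27 ]
[0.0, 0.0, 0.0, 0.0, -0.0, 0.13] -> [ 0.501 -0.12   0.14 ]
```

```bash
python3 -m handwheel '[[[0,0,0,0,0,-0.03,0.055],[0,0,0,-0.02,0.002,-0.065,0.055],[0,0,0,-0.06,0.006,-0.078,0.055],[0,0,0,-0.115,0.012,-0.078,0.055],[0,0,0,-0.17,0.018,-0.078,0.055]]]' >/dev/null
python3 -m handwheel '[[[0,0,0,-0.058,0.006,0,0.055],[0,0,0,-0.116,0.012,0,0.055],[0,0,0,-0.174,0.019,0,0.055],[0,0,0,-0.23,0.025,0,0.055],[0,0,0,-0.28,0.031,0,0.055]]]' >/dev/null
python3 -m handwheel '[[[0,0,0,-0.03,0.004,0,0.055],[0,0,0,-0.046,0.005,0.02,0.055],[0,0,0,-0.046,0.005,0.06,0.055],[0,0,0,-0.046,0.005,0.1,0.055],[0,0,0,-0.046,0.005,0.125,0.055]]]'
python3 -m handwheel '[[[0,0,0,0,0,0.006,0.055],[0,0,0,0,0,0.01,0.055],[0,0,0,0,0,0.013,0.055],[0,0,0,0,0,0.014,0.055],[0,0,0,0,0,0.0145,0.055]]]'
python3 -m handwheel '[[[0,0,0,0,0,0.0005,0.055],[0,0,0,0,0,0.001,0.055],[0,0,0,0,0,0.001,0.055],[0,0,0,0,0,0.001,0.055],[0,0,0,0,0,0.001,0.055]]]'
```

```text
clock: 14.05
tool_pos: [0.501, -0.1193, 0.143]
eef_rot: [-0.0, 0.743, 0.669, 0.0]
wrist_force: [1.3, -0.6, -2.3]
opening: 0.0608
grip_force: 44.2
clock: 14.68
tool_pos: [0.5012, -0.1192, 0.1292]
eef_rot: [0.0, 0.743, 0.669, 0.0]
wrist_force: [-0.7, 0.3, -1.9]
opening: 0.0609
grip_force: 44.3
clock: 15.3
tool_pos: [0.5011, -0.1193, 0.1283]
eef_rot: [0.0, 0.743, 0.669, 0.0]
wrist_force: [-3.3, 0.5, 8.9]
opening: 0.061
grip_force: 45.6
```

```bash
python3 -m handwheel '[[[0,0,0,0,0,0,0.065],[0,0,0,0,0,0,0.078],[0,0,0,0,0,0,0.085],[0,0,0,0,0,-0.015,0.085],[0,0,0,0,0,-0.05,0.085]]]';python3 -c "
from h import *
plan([(.527,.31,.30,-6)],lmax=.27)"
```

```text
clock: 15.92
tool_pos: [0.5005, -0.1193, 0.1784]
eef_rot: [-0.001, 0.743, 0.669, -0.001]
wrist_force: [-0.1, -0.6, 0.6]
opening: 0.085
grip_force: 0.0
[-0.001, 0.0001, -0.0003, 0.2148, -0.0095, -0.0608] -> [0.514 0.095 0.239]
[-0.001, 0.0001, -0.0003, 0.2149, -0.0094, -0.0608] -> [0.527 0.31  0.3  ]
```

```bash
python3 -m handwheel '[[[0,0,0,0.01,0,-0.04,0.085],[0,0,0,0.055,-0.002,-0.08,0.085],[0,0,0,0.11,-0.005,-0.11,0.085],[0,0,0,0.165,-0.007,-0.121,0.085],[0,0,0,0.22,-0.009,-0.121,0.085]]]' >/dev/null
python3 -m handwheel '[[[0,0,0,0.058,-0.003,0,0.085],[0,0,0,0.116,-0.005,0,0.085],[0,0,0,0.17,-0.008,0,0.085],[0,0,0,0.2,-0.01,0,0.085],[0,0,0,0.209,-0.01,0,0.085]]]' >/dev/null
python3 -m handwheel '[[[0,0,0,0,0,0,0.085],[0,0,0,0,0,0,0.085],[0,0,0,0,0,0,0.085],[0,0,0,0,0,0,0.085],[0,0,0,0,0,0,0.085]]]' 
python3 - <<'E'
from h import *
import json
W=r.camera_params("wrist");im=r.get_image("wrist");cv2.imwrite("pics/w4.png",im)
json.dump({k:np.array(v).tolist() for k,v in W.items()},open("w4.json","w"));print(pose()[0],r.state()["clock"])
print(proj(W,[[.4905,.306,.006],[.4985,.378,.006],[.553,.337,.044]]).round(1))
crop(im,"pics/w4c.png",220,80,200,200,3)
E
```

```text
clock: 17.8
tool_pos: [0.5272, 0.3092, 0.2989]
eef_rot: [0.0, 0.743, 0.669, 0.0]
wrist_force: [0.5, -0.5, 0.3]
opening: 0.0852
grip_force: 0.0
[0.5272 0.3093 0.2989] 17.85
[[288.8 212.1]
 [287.4 142.4]
 [346.7 181.4]]
```

View pics/w4c.png

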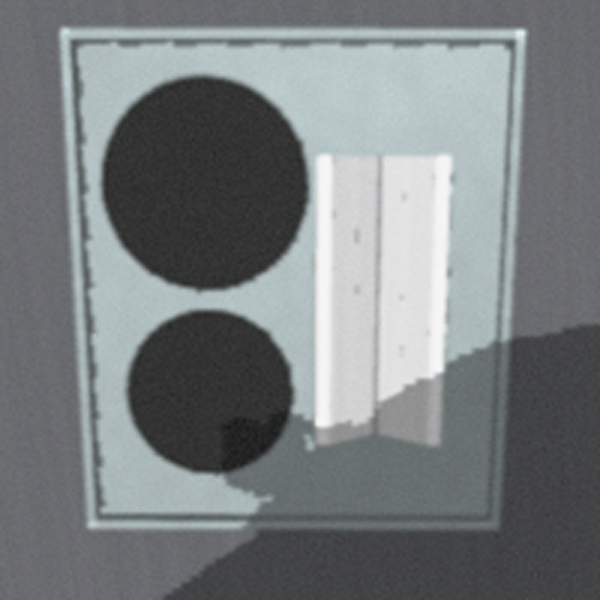

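Both pads are clear of the V-block: bottle pad centre (205,183) and can pad centre (210,391) in the crop. V-block top corners are (317,155), (452,155), (440,446), (315,446).

```bash
python3 - <<'E'
from h import *
import json
W=json.load(open("w4.json"))
f=lambda u,v:(220+(u+.5)/3-.5,80+(v+.5)/3-.5)
P=np.array([onz(W,f(*q),.044) for q in [(317,155),(452,155),(440,446),(315,446)]]);e1=((P[1]-P[0])+(P[2]-P[3]))/2;e2=((P[3]-P[0])+(P[2]-P[1]))/2
print(P.mean(0),np.linalg.norm(e1),np.linalg.norm(e2),np.degrees(np.arctan2(e1[1],e1[0])),np.degrees(np.arctan2(e2[1],e2[0])))
print("pads",onz(W,f(205,183),.006),onz(W,f(210,391),.006))
a,b=onz(W,f(205,183),.006),onz(W,f(210,391),.006);print(np.linalg.norm(a-b),np.degrees(np.arctan2(*(a-b)[[1,0]])),(a+b)/2+.058*np.array([np.cos(-.105),np.sin(-.105),0]))
plan([(.5535,.338,.20,-6.1),(.5535,.338,.083,-6.1)])
E
```

```text
[0.553  0.3368 0.044 ] 0.04069731196015357 0.09076343392274933 -6.022889792540599 -96.39839572765068
pads [0.4994 0.3796 0.006 ] [0.4917 0.3082 0.006 ]
0.07189488702282888 83.84686515070216 [0.5532 0.3378 0.006 ]
[-0.0, 0.0, 0.0013, 0.0314, 0.0232, 0.0989] -> [0.554 0.338 0.2  ]
[0.0, -0.0, 0.0, -0.0, -0.0, 0.117] -> [0.554 0.338 0.083]
```

```bash
python3 -m handwheel '[[[0,0,0.001,0.015,0.012,0.02,0.052],[0,0,0.001,0.0305,0.0225,0.06,0.052],[0,0,0.001,0.0305,0.0225,0.1,0.052],[0,0,0.001,0.0305,0.0225,0.14,0.052],[0,0,0.001,0.0305,0.0225,0.15,0.052]]]' 60
python3 -m handwheel '[[[0,0,0,0,0,0.02,0.052],[0,0,0,0,0,0.04,0.052],[0,0,0,0,0,0.055,0.052],[0,0,0,0,0,0.062,0.052],[0,0,0,0,0,0.064,0.052]]]'
python3 -m handwheel '[[[0,0,0,0,0,0,0.052],[0,0,0,0,0,0,0.045],[0,0,0,0,0,0,0.03],[0,0,0,0,0,0,0.03],[0,0,0,0,0,0,0.03]]]'
python3 -m handwheel '[[[0,0,0,0,0,0,0.03],[0,0,0,0,0,-0.01,0.03],[0,0,0,0,0,-0.03,0.03],[0,0,0,0,0,-0.06,0.03],[0,0,0,0,0,-0.09,0.03]]]';python3 -c "
from h import *
plan([(.5775,.1055,.19,81)]);plan([(.5775,.1055,.19,-99)])"
```

```text
clock: 18.48
tool_pos: [0.5519, 0.3368, 0.1467]
eef_rot: [-0.0, 0.744, 0.669, -0.002]
wrist_force: [-0.2, -0.4, 0.2]
opening: 0.0518
grip_force: 0.0
clock: 19.1
tool_pos: [0.5528, 0.3373, 0.0847]
eef_rot: [0.0, 0.744, 0.669, -0.0]
wrist_force: [0.5, 0.3, 0.0]
opening: 0.052
grip_force: 0.0
clock: 19.73
tool_pos: [0.5529, 0.3375, 0.0856]
eef_rot: [-0.0, 0.744, 0.669, 0.0]
wrist_force: [-1.9, -1.1, 5.2]
opening: 0.0394
grip_force: 61.5
clock: 20.35
tool_pos: [0.5528, 0.3373, 0.1771]
eef_rot: [0.0, 0.744, 0.669, 0.0]
wrist_force: [0.5, 0.1, -4.0]
opening: 0.0393
grip_force: 60.8
[0.0004, 0.0001, -0.7599, -0.114, 0.0246, -0.0065] -> [0.565 0.221 0.184]
[0.0004, 0.0001, -0.7599, -0.0995, -0.0607, -0.0065] -> [0.578 0.105 0.19 ]
[0.0001, -0.0004, 0.8109, -0.114, 0.0246, -0.0065] -> [0.565 0.221 0.184]
[0.0001, -0.0004, 0.8109, -0.0607, 0.0995, -0.0064] -> [0.578 0.105 0.19 ]
```

```bash
python3 -m handwheel '[[[0,0,-0.15,-0.022,0.005,-0.02,0.03],[0,0,-0.3,-0.045,0.01,-0.04,0.03],[0,0,-0.45,-0.068,0.015,-0.06,0.03],[0,0,-0.6,-0.09,0.02,-0.073,0.03],[0,0,-0.76,-0.114,0.0245,-0.073,0.03]]]' >/dev/null
python3 -m handwheel '[[[0,0,-0.15,-0.02,-0.012,0,0.03],[0,0,-0.3,-0.04,-0.024,0,0.03],[0,0,-0.45,-0.06,-0.036,0,0.03],[0,0,-0.6,-0.08,-0.049,0,0.03],[0,0,-0.76,-0.0995,-0.061,0,0.03]]]' >/dev/null
python3 -m handwheel '[[[0,0,0,0,0,0,0.03],[0,0,0,0,0,0,0.03],[0,0,0,0,0,0,0.03],[0,0,0,0,0,0,0.03],[0,0,0,0,0,0,0.03]]]' 
python3 - <<'E'
from h import *
import json
W=r.camera_params("wrist");im=r.get_image("wrist");cv2.imwrite("pics/w5.png",im)
json.dump({k:np.array(v).tolist() for k,v in W.items()},open("w5.json","w"));print(pose()[0],r.state()["clock"])
plan([(.5775,.1055,.25,81)])
E
```

```text
clock: 22.22
tool_pos: [0.5771, 0.1056, 0.2479]
eef_rot: [-0.0, 0.078, 0.997, -0.0]
wrist_force: [0.4, 0.8, -3.6]
opening: 0.0394
grip_force: 61.0
[0.5771 0.1056 0.2479] 22.275
[-0.0001, -0.0001, 0.0004, -0.0004, 0.0, -0.0021] -> [0.578 0.106 0.25 ]
```

View pics/w5.png

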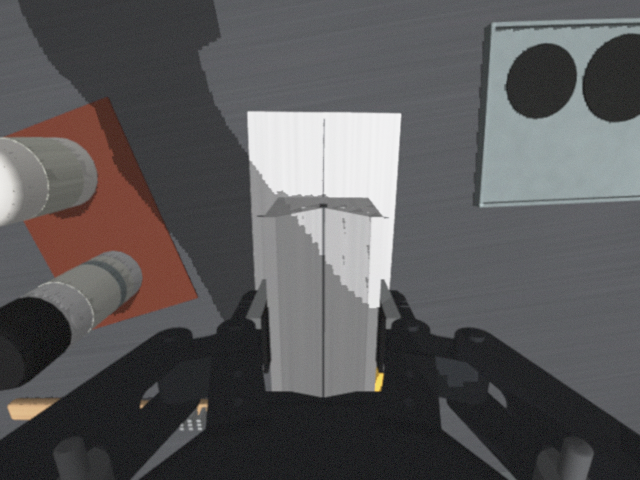

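The plate's near corners are at (247,111) and (401,112), the long scribed line runs at x≈323.5 from y 118 to 195, and the groove is at x≈323. The block's near top corners are at (257,217) and (388,217).

```bash
python3 - <<'E'
from h import *
import json
W=json.load(open("w5.json"));p,R=pose()
A,B=onz(W,(247,111),.012),onz(W,(401,112),.012);print(A,B,np.linalg.norm(A-B),np.degrees(np.arctan2(*(A-B)[[1,0]])))
C,D=onz(W,(323,118),.012),onz(W,(324,195),.012);print("line",C,D,np.degrees(np.arctan2(*(D-C)[[1,0]])))
n=np.array([-(A-B)[1],(A-B)[0],0])/np.linalg.norm(A-B);n*=np.sign(n[0])
print("plate centre",(A+B)/2+.09*n,n)
zt=p[2]-.0816+.04
P=[onz(W,q,zt) for q in((257,217),(388,217))];G=onz(W,(323,205),zt-.016)
print("block near end",P,np.linalg.norm(P[0]-P[1]),"in tool",R.inv().apply(P[0]-p),R.inv().apply(P[1]-p),"groove",R.inv().apply(G-p))
# right/left edges
for v in(150,250,300):print("?",end=' ')
im=cv2.cvtColor(cv2.imread("pics/w5.png"),6)
for v in(130,150,170,190,240):
    row=cv2.GaussianBlur(im,(3,3),0)[v].astype(int);d=np.diff(row)
    l,rr=230+np.argmax(d[230:275]),370+np.argmin(d[370:420]);a,b=onz(W,(l+.5,v),.012),onz(W,(rr+.5,v),.012);print(v,l,rr,((a+b)/2)[:2],np.linalg.norm(a-b))
E
```

```text
[0.4775 0.0573 0.012 ] [0.4985 0.1852 0.012 ] 0.12957596652007394 -99.33740740406441
line [0.4931 0.1195 0.012 ] [0.558  0.1102 0.012 ] -8.205163358807445
plate centre [0.5768 0.1066 0.012 ] [ 0.9867 -0.1622  0.    ]
block near end [array([0.5307, 0.0912, 0.2063]), array([0.5375, 0.1343, 0.2063])] 0.04360452755132926 in tool [ 0.0435 -0.0214  0.0416] [0.0435 0.0222 0.0416] groove [0.0445 0.0006 0.0576]
? ? ? 130 247 399 [0.5027 0.1185] 0.1295705561610757
150 248 398 [0.5191 0.1159] 0.12973080258097397
170 249 397 [0.536  0.1132] 0.12991879879879667
190 249 395 [0.5533 0.1096] 0.1301353016049074
240 252 392 [0.5992 0.1023] 0.12988331132604178
```

```bash
python3 -m handwheel '[[[0,0,0.003,0,0.0005,0.03,0.03],[0,0,0.003,0,0.0005,0.07,0.03],[0,0,0.003,0,0.0005,0.11,0.03],[0,0,0.003,0,0.0005,0.14,0.03],[0,0,0.003,0,0.0005,0.148,0.03]]]'
python3 -m handwheel '[[[0,0,0,0,0,0.002,0.03],[0,0,0,0,0,0.004,0.03],[0,0,0,0,0,0.005,0.03],[0,0,0,0,0,0.006,0.03],[0,0,0,0,0,0.006,0.03]]]'
```

```text
clock: 22.9
tool_pos: [0.5765, 0.1057, 0.0983]
eef_rot: [-0.001, 0.08, 0.997, -0.0]
wrist_force: [-0.1, -0.3, -3.9]
opening: 0.039
grip_force: 61.0
clock: 23.52
tool_pos: [0.5772, 0.1058, 0.0941]
eef_rot: [0.0, 0.08, 0.997, 0.0]
wrist_force: [-1.0, -0.2, -2.9]
opening: 0.0389
grip_force: 61.0
```

```bash
python3 -m handwheel '[[[0,0,0,0,0,0.0005,0.03],[0,0,0,0,0,0.001,0.03],[0,0,0,0,0,0.001,0.03],[0,0,0,0,0,0.001,0.03],[0,0,0,0,0,0.001,0.03]]]'
python3 -m handwheel '[[[0,0,0,0,0,0,0.042],[0,0,0,0,0,0,0.05],[0,0,0,0,0,0,0.065],[0,0,0,0,0,-0.02,0.065],[0,0,0,0,0,-0.05,0.07]]]'
python3 -m handwheel '[[[0,0,0,0.0,0,-0.05,0.085],[0,0,0,0.02,0,-0.1,0.085],[0,0,0,0.05,0,-0.14,0.085],[0,0,0,0.05,0,-0.15,0.085],[0,0,0,0.05,0,-0.15,0.085]]]'
python3 -m handwheel '[[[0,0,0,0,0,0,0.085],[0,0,0,0,0,0,0.085],[0,0,0,0,0,0,0.085],[0,0,0,0,0,0,0.085],[0,0,0,0,0,0,0.085]]]' >/dev/null
python3 - <<'E'
from h import *
import json
W=r.camera_params("wrist");im=r.get_image("wrist");cv2.imwrite("pics/w6.png",im)
json.dump({k:np.array(v).tolist() for k,v in W.items()},open("w6.json","w"));print(pose()[0],r.state()["clock"])
plan([(.5325,-.336,.30,-90)])
crop(im,"pics/w6c.png",220,110,220,200,3)
print(proj(W,[[.577,.106,.052]]))
E
```

```text
clock: 24.15
tool_pos: [0.5773, 0.1058, 0.0935]
eef_rot: [0.0, 0.08, 0.997, 0.0]
wrist_force: [-5.2, -2.0, 9.3]
opening: 0.0393
grip_force: 63.1
clock: 24.78
tool_pos: [0.577, 0.1057, 0.144]
eef_rot: [-0.0, 0.08, 0.997, -0.0]
wrist_force: [0.3, -0.2, 0.1]
opening: 0.0699
grip_force: 0.0
clock: 25.4
tool_pos: [0.5283, 0.1137, 0.2941]
eef_rot: [0.001, 0.08, 0.997, 0.0]
wrist_force: [0.1, 0.1, -0.6]
opening: 0.0855
grip_force: 0.0
[0.5278 0.1138 0.2928] 26.075
[-0.0, 0.0, 0.7454, -0.019, -0.1108, -0.0018] -> [0.529 0.001 0.295]
[-0.0, 0.0, 0.7454, -0.0892, -0.0685, -0.0018] -> [ 0.53  -0.111  0.296]
[-0.0, 0.0, 0.7454, -0.112, 0.0101, -0.0018] -> [ 0.531 -0.224  0.298]
[-0.0, 0.0, 0.7454, -0.0754, 0.0834, -0.0018] -> [ 0.532 -0.336  0.3  ]
[[322.5438 265.8185]]
```

View pics/w6c.png

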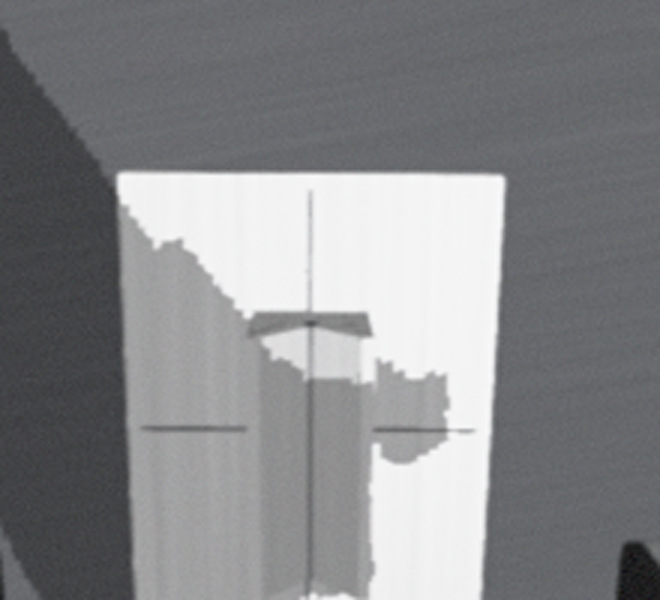

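In the crop, the block's near bottom edge is at y≈312, the cross scribe at y≈429, the plate edge at y≈174. The long scribe at x=310 is collinear with the groove. I'll check centring numerically.

```bash
python3 - <<'E'
from h import *
import json
W=json.load(open("w6.json"))
f=lambda u,v:(220+(u+.5)/3-.5,110+(v+.5)/3-.5)
cl=onz(W,f(194,428),.012);cr=onz(W,f(424,431),.012)
e=[onz(W,f(u,312.5),.012) for u in(251,370)];m=(e[0]+e[1])/2
ln0=onz(W,f(310,192),.012);ln1=onz(W,f(310,310),.012)
ax=(ln1-ln0)/np.linalg.norm(ln1-ln0);pa=np.array([-ax[1],ax[0],0])
d=cr-cl;d/=np.linalg.norm(d)
X=ln0+ax*np.dot(np.cross(cl-ln0,d),[0,0,1])/np.dot(np.cross(ax,d),[0,0,1])
print("cross",X,"line ang",np.degrees(np.arctan2(ax[1],ax[0])),"cross ang",np.degrees(np.arctan2(d[1],d[0])))
print("block end mid rel cross: along",(m-X)@ax,"across",(m-X)@pa,"edge ang",np.degrees(np.arctan2(*(e[1]-e[0])[[1,0]])),np.linalg.norm(e[1]-e[0]))
g0,g1=onz(W,f(310,325),.036),onz(W,f(309,595),.036)
print("groove",np.degrees(np.arctan2(*(g1-g0)[[1,0]])),[(g-X)@pa for g in(g0,g1)],[(g-X)@ax for g in(g0,g1)])
# top near corners
print([( (onz(W,f(*q),.052)-X)@ax).round(4) for q in((248,337),(372,337))],[( (onz(W,f(*q),.052)-X)@pa).round(4) for q in((248,337),(372,337))])
E
```

```text
cross [0.5775 0.1064 0.012 ] line ang -9.173037804376381 cross ang 80.02637778607722
block end mid rel cross: along -0.04279475970619704 across 0.0001740502046252727 edge ang 80.81817808046807 0.041264154692828015
groove -9.380061320869899 [np.float64(-1.614498213906978e-05), np.float64(-0.0003660634598590083)] [np.float64(-0.04386834710555001), np.float64(0.05297458666891451)]
[np.float64(-0.0437), np.float64(-0.0437)] [np.float64(-0.0192), np.float64(0.0191)]
```

```bash
python3 -c "
from h import *
print(r.state()['joints'])
plan([(.485,-.336,.27,90)])"
```

```text
[-0.325   0.3997  0.0038  1.838  -0.0019  0.904   1.0906]
[-0.0, -0.0, -0.0799, -0.0147, -0.2254, 0.0114] -> [ 0.506 -0.111  0.281]
[-0.0, -0.0, -0.0799, 0.0034, -0.2259, 0.0114] -> [ 0.485 -0.336  0.27 ]
```

```bash
python3 -m handwheel '[[[0,0,-0.016,-0.003,-0.04,0,0.085],[0,0,-0.032,-0.006,-0.09,0.002,0.085],[0,0,-0.048,-0.009,-0.135,0.005,0.085],[0,0,-0.064,-0.012,-0.18,0.008,0.085],[0,0,-0.08,-0.015,-0.2255,0.011,0.085]]]' >/dev/null
python3 -m handwheel '[[[0,0,-0.016,0,-0.05,0.002,0.085],[0,0,-0.032,0.001,-0.1,0.004,0.085],[0,0,-0.048,0.002,-0.15,0.006,0.085],[0,0,-0.064,0.003,-0.2,0.008,0.085],[0,0,-0.08,0.003,-0.226,0.011,0.085]]]' >/dev/null
python3 -m handwheel '[[[0,0,0,0,0,0,0.085],[0,0,0,0,0,0,0.085],[0,0,0,0,0,0,0.085],[0,0,0,0,0,0,0.085],[0,0,0,0,0,0,0.085]]]' 
python3 - <<'E'
from h import *
import json
W=r.camera_params("wrist");im=r.get_image("wrist");cv2.imwrite("pics/w7.png",im)
json.dump({k:np.array(v).tolist() for k,v in W.items()},open("w7.json","w"));print(pose()[0],r.state()["clock"])
print(proj(W,[[.533,-.336,.053],[.478,-.336,.032],[.588,-.336,.032]]))
crop(im,"pics/w7c.png",220,100,200,200,3)
E
```

```text
clock: 27.95
tool_pos: [0.4859, -0.3359, 0.271]
eef_rot: [0.0, -0.0, 1.0, -0.0]
wrist_force: [-1.0, 0.5, 0.0]
opening: 0.085
grip_force: 0.0
[ 0.4859 -0.3361  0.271 ] 28.0
[[322.3014 271.9284]
 [322.3263 206.9954]
 [322.3364 315.3152]]
```

View pics/w7c.png

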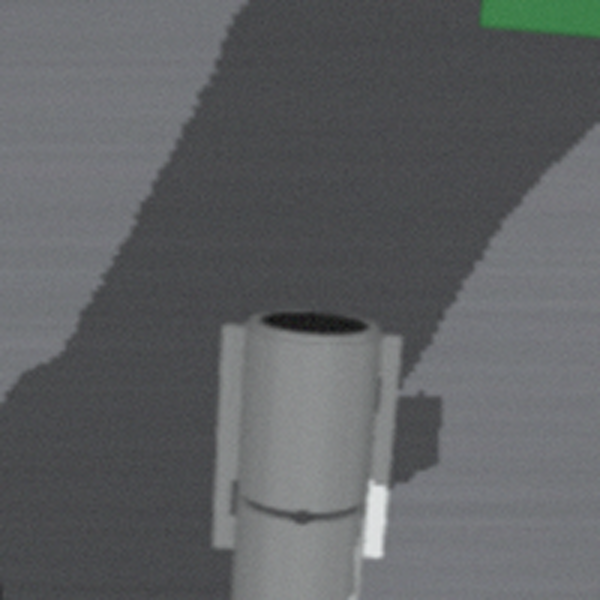

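The tube axis in the crop runs from (313,340) to (293.5,590), and the tack gap's top centre is at about (303,516).

```bash
python3 - <<'E'
from h import *
import json
W=json.load(open("w7.json"));T=r.camera_params("top")
f=lambda u,v:(220+(u+.5)/3-.5,100+(v+.5)/3-.5)
h=lambda u,v:(380+(u+.5)/4-.5,195+(v-310+.5)/4-.5)
for z in(.032,.053):
    a,b=onz(W,f(313,340),z),onz(W,f(293.5,590),z);print(a,b,np.degrees(np.arctan2(*(b-a)[[1,0]])))
print("gap top",onz(W,f(302.5,517),.053),"tri with top",tri((W,f(302.5,517)),(T,h(106,437))))
print("gap scene",onz(r.camera_params("scene"),(245+(663-490)/5-.4,165+105/5-.4),.053))
print("widths",[np.linalg.norm(onz(W,f(a,505),.04)-onz(W,f(b,505),.04)) for a,b in((241,363),)])
print("rest corners",onz(W,f(222,324),.01),onz(W,f(213,548),.01),onz(W,f(403,336),.01))
# axis from image edges, rows auto
g=cv2.GaussianBlur(cv2.cvtColor(cv2.imread("pics/w7.png"),6),(3,3),0).astype(int)
for v in(220,235,250,265,280):print(v,g[v,290:352].tolist())
E
```

```text
[ 0.4836 -0.3345  0.032 ] [ 0.5672 -0.3408  0.032 ] -4.299303102217901
[ 0.4791 -0.3345  0.053 ] [ 0.557  -0.3404  0.053 ] -4.299303102217885
gap top [ 0.5331 -0.3376  0.053 ] tri with top [ 0.533  -0.3373  0.0526]
gap scene [ 0.5324 -0.3321  0.053 ]
widths [np.float64(0.03798315205212513)]
rest corners [ 0.483 -0.364  0.01 ] [ 0.5619 -0.369   0.01  ] [ 0.487 -0.305  0.01 ]
220 [74, 76, 86, 106, 125, 133, 134, 133, 132, 131, 127, 120, 115, 116, 118, 119, 122, 124, 125, 126, 129, 132, 135, 136, 137, 138, 139, 139, 138, 138, 139, 141, 142, 142, 142, 141, 141, 141, 141, 140, 138, 136, 134, 134, 133, 132, 131, 130, 130, 130, 129, 126, 121, 117, 114, 113, 118, 128, 134, 136, 135, 134]
235 [75, 80, 96, 118, 131, 134, 134, 134, 132, 129, 122, 116, 115, 118, 121, 123, 124, 125, 127, 128, 130, 134, 136, 138, 139, 140, 140, 140, 140, 140, 141, 141, 141, 141, 141, 140, 141, 141, 139, 138, 137, 135, 134, 132, 131, 131, 130, 130, 128, 127, 124, 121, 117, 112, 104, 103, 114, 128, 134, 135, 131, 116]
250 [75, 86, 109, 128, 135, 136, 135, 134, 131, 124, 117, 115, 116, 118, 121, 123, 125, 126, 127, 131, 134, 136, 137, 138, 139, 140, 140, 140, 141, 140, 141, 142, 141, 141, 140, 141, 141, 139, 137, 136, 135, 134, 133, 132, 130, 129, 129, 128, 126, 124, 121, 117, 114, 117, 126, 134, 137, 137, 135, 128, 107, 85]
265 [87, 108, 127, 136, 137, 132, 119, 103, 95, 99, 105, 108, 111, 116, 120, 123, 126, 128, 130, 133, 135, 137, 139, 139, 139, 139, 139, 140, 140, 141, 141, 141, 141, 141, 141, 141, 139, 137, 136, 134, 133, 133, 132, 131, 130, 130, 129, 126, 123, 119, 117, 133, 169, 204, 219, 222, 222, 217, 197, 163, 135, 123]
280 [94, 117, 132, 137, 137, 137, 135, 129, 120, 115, 116, 119, 121, 123, 125, 126, 128, 131, 134, 136, 138, 138, 138, 138, 139, 139, 139, 140, 141, 141, 141, 141, 141, 141, 140, 139, 137, 136, 134, 132, 132, 131, 130, 130, 129, 127, 124, 122, 127, 139, 157, 184, 208, 220, 222, 221, 211, 178, 139, 119, 117, 118]
```

```bash
python3 -m handwheel '[[[0,0,0.07,-0.03,-0.0015,0.03,0.085],[0,0,0.07,-0.047,-0.0015,0.07,0.085],[0,0,0.07,-0.047,-0.0015,0.11,0.085],[0,0,0.07,-0.047,-0.0015,0.15,0.085],[0,0,0.07,-0.047,-0.0015,0.17,0.085]]]' 60
python3 -m handwheel '[[[0,0,0,0,0,0.006,0.085],[0,0,0,0,0,0.012,0.085],[0,0,0,0,0,0.012,0.07],[0,0,0,0,0,0.012,0.055],[0,0,0,0,0,0.012,0.045]]]'
python3 -m handwheel '[[[0,0,0,0,0,0,0.03],[0,0,0,0,0,0,0.03],[0,0,0,0,0,0,0.03],[0,0,0,0,0,0,0.03],[0,0,0,0,0,0,0.03]]]'
python3 -m handwheel '[[[0,0,0,0,0,-0.01,0.03],[0,0,0,0,0,-0.03,0.03],[0,0,0,0,0,-0.06,0.03],[0,0,0,0,0,-0.1,0.03],[0,0,0,0,0,-0.14,0.03]]]'
python3 -c "
from h import *
plan([(.577,.106,.23,80.8),(.577,.106,.135,80.8)])"
```

```text
clock: 28.62
tool_pos: [0.5322, -0.3373, 0.099]
eef_rot: [-0.001, 0.035, 0.999, 0.0]
wrist_force: [0.0, -0.4, 0.6]
opening: 0.0848
grip_force: 0.0
clock: 29.25
tool_pos: [0.533, -0.3379, 0.0895]
eef_rot: [0.0, 0.035, 0.999, -0.0]
wrist_force: [0.2, -0.6, 0.3]
opening: 0.0453
grip_force: 0.0
clock: 29.88
tool_pos: [0.5329, -0.3383, 0.0898]
eef_rot: [0.0, 0.035, 0.999, -0.0]
wrist_force: [-2.8, -1.2, 8.7]
opening: 0.0405
grip_force: 59.4
clock: 30.5
tool_pos: [0.5326, -0.3377, 0.2315]
eef_rot: [0.0, 0.035, 0.999, -0.0]
wrist_force: [1.1, -0.5, -4.3]
opening: 0.0405
grip_force: 61.0
[-0.0001, 0.0003, 0.0454, -0.0067, 0.2228, 0.0007] -> [ 0.555 -0.116  0.231]
[-0.0001, 0.0003, 0.0454, 0.0034, 0.2229, 0.0007] -> [0.577 0.106 0.23 ]
[0.0, -0.0, -0.0, 0.0, 0.0, 0.095] -> [0.577 0.106 0.135]
```

```bash
python3 -m handwheel '[[[0,0,0.004,0,0.01,-0.035,0.03],[0,0,0.01,-0.001,0.04,-0.05,0.03],[0,0,0.02,-0.003,0.09,-0.05,0.03],[0,0,0.03,-0.005,0.145,-0.05,0.03],[0,0,0.045,-0.0067,0.2,-0.05,0.03]]]' >/dev/null
python3 -m handwheel '[[[0,0,0.01,0,0.055,0,0.03],[0,0,0.02,0,0.11,0,0.03],[0,0,0.03,0.001,0.165,0,0.03],[0,0,0.04,0.002,0.215,0,0.03],[0,0,0.045,0.003,0.24,0,0.03]]]'
python3 -m handwheel '[[[0,0,0,0,0,0,0.03],[0,0,0,0,0,0,0.03],[0,0,0,0,0,0,0.03],[0,0,0,0,0,0,0.03],[0,0,0,0,0,0,0.03]]]'
python3 - <<'E'
from h import *
import json
W=r.camera_params("wrist");im=r.get_image("wrist");cv2.imwrite("pics/w8.png",im)
json.dump({k:np.array(v).tolist() for k,v in W.items()},open("w8.json","w"));print(pose()[0],r.state()["clock"])
plan([(.577,.106,.135,80.8)])
E
```

```text
clock: 31.75
tool_pos: [0.5775, 0.1033, 0.2801]
eef_rot: [0.0, 0.078, 0.997, 0.001]
wrist_force: [0.4, -0.7, -3.7]
opening: 0.0402
grip_force: 61.3
clock: 32.38
tool_pos: [0.5779, 0.0996, 0.2789]
eef_rot: [-0.0, 0.08, 0.997, -0.0]
wrist_force: [-0.2, -0.2, -3.4]
opening: 0.0402
grip_force: 61.3
[0.5779 0.0998 0.2789] 32.425
[-0.0001, 0.0, 0.0004, 0.0019, 0.006, 0.1439] -> [0.577 0.106 0.135]
```

View pics/w8.png

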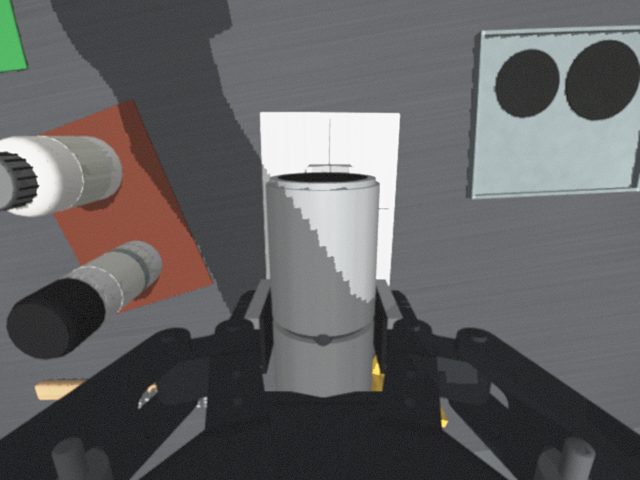

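The tube is held straight, with its near end top at (322,183) and the gap at (322,340). The can and bottle stand on the mat, and the tray is empty.

```bash
python3 - <<'E'
from h import *
import json
W=json.load(open("w8.json"));p,R=pose()
for q in((322,183),(322,341)):print(R.inv().apply(onz(W,q,p[2]-.0578+.021)-p))
E
python3 -m handwheel '[[[0,0,0,0.001,0.006,0.03,0.03],[0,0,0,0.001,0.006,0.07,0.03],[0,0,0,0.001,0.006,0.11,0.03],[0,0,0,0.001,0.006,0.135,0.03],[0,0,0,0.001,0.006,0.142,0.03]]]' >/dev/null
python3 -m handwheel '[[[0,0,0,0,0,0,0.03],[0,0,0,0,0,0.003,0.03],[0,0,0,0,0,0.006,0.03],[0,0,0,0,0,0.009,0.03],[0,0,0,0,0,0.009,0.03]]]'
```

```text
[0.0554 0.0001 0.0368]
[-0.0004  0.      0.0368]
clock: 33.67
tool_pos: [0.5778, 0.1061, 0.1278]
eef_rot: [-0.0, 0.08, 0.997, -0.0]
wrist_force: [0.6, 0.4, -2.5]
opening: 0.0404
grip_force: 61.3
```

```bash
python3 -m handwheel '[[[0,0,0,0,0,0.001,0.03],[0,0,0,0,0,0.002,0.03],[0,0,0,0,0,0.003,0.03],[0,0,0,0,0,0.0035,0.03],[0,0,0,0,0,0.0035,0.03]]]'
python3 -m handwheel '[[[0,0,0,0,0,0.0005,0.03],[0,0,0,0,0,0.001,0.03],[0,0,0,0,0,0.001,0.03],[0,0,0,0,0,0.001,0.03],[0,0,0,0,0,0.001,0.03]]]'
```

```text
clock: 34.3
tool_pos: [0.5778, 0.1061, 0.1244]
eef_rot: [-0.0, 0.08, 0.997, -0.0]
wrist_force: [-0.2, 0.3, -3.7]
opening: 0.0404
grip_force: 61.3
clock: 34.92
tool_pos: [0.578, 0.106, 0.1238]
eef_rot: [0.0, 0.08, 0.997, -0.0]
wrist_force: [-2.6, -1.9, 5.8]
opening: 0.0403
grip_force: 62.5
```

```bash
python3 -m handwheel '[[[0,0,0,0,0,0,0.042],[0,0,0,0,0,0,0.05],[0,0,0,0,0,0,0.06],[0,0,0,0,0,0,0.07],[0,0,0,0,0,-0.01,0.08]]]'
python3 -m handwheel '[[[0,0,0,0,0,-0.03,0.085],[0,0,0,0,0,-0.08,0.085],[0,0,0,0.02,0,-0.13,0.085],[0,0,0,0.05,0,-0.16,0.085],[0,0,0,0.05,0,-0.16,0.085]]]'
python3 -m handwheel '[[[0,0,0,0,0,0,0.085],[0,0,0,0,0,0,0.085],[0,0,0,0,0,0,0.085],[0,0,0,0,0,0,0.085],[0,0,0,0,0,0,0.085]]]' >/dev/null
python3 - <<'E'
from h import *
import json
W=r.camera_params("wrist");im=r.get_image("wrist");cv2.imwrite("pics/w9.png",im)
json.dump({k:np.array(v).tolist() for k,v in W.items()},open("w9.json","w"));print(pose()[0],r.state()["clock"])
crop(im,"pics/w9c.png",220,110,220,200,3)
plan([(.501,-.1195,.25,-6),(.501,-.1195,.130,-6)])
E
```

```text
clock: 35.55
tool_pos: [0.5775, 0.1061, 0.1333]
eef_rot: [-0.001, 0.08, 0.997, -0.0]
wrist_force: [-0.4, 0.2, -0.1]
opening: 0.0797
grip_force: 0.0
clock: 36.17
tool_pos: [0.5279, 0.1146, 0.2965]
eef_rot: [0.002, 0.079, 0.997, 0.001]
wrist_force: [0.4, -0.1, -0.3]
opening: 0.085
grip_force: 0.0
[0.5285 0.1141 0.2933] 36.85
[-0.0001, -0.0, 0.7578, -0.005, -0.1175, 0.0216] -> [ 0.515 -0.003  0.272]
[-0.0001, -0.0, 0.7578, -0.0844, -0.0819, 0.0216] -> [ 0.501 -0.12   0.25 ]
[-0.0, 0.0, 0.0, 0.0, 0.0, 0.12] -> [ 0.501 -0.12   0.13 ]
```

View pics/w9c.png

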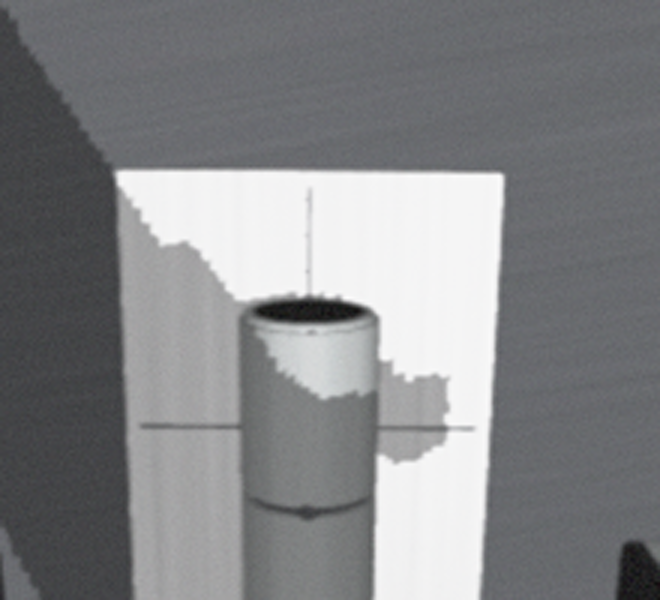

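The tube is seated in the groove with its gap at the block middle and the long scribe line under its axis. Next, fetch the bottle.

```bash
python3 -m handwheel '[[[0,0,0.15,-0.001,-0.024,0.004,0.085],[0,0,0.3,-0.002,-0.048,0.008,0.085],[0,0,0.45,-0.003,-0.072,0.012,0.085],[0,0,0.6,-0.004,-0.096,0.016,0.085],[0,0,0.758,-0.005,-0.1175,0.0216,0.085]]]' >/dev/null
python3 -m handwheel '[[[0,0,0.15,-0.017,-0.017,0.004,0.085],[0,0,0.3,-0.034,-0.034,0.008,0.085],[0,0,0.45,-0.051,-0.051,0.012,0.085],[0,0,0.6,-0.068,-0.067,0.016,0.085],[0,0,0.758,-0.0844,-0.082,0.0216,0.085]]]' >/dev/null
python3 -m handwheel '[[[0,0,0,0,0,0,0.085],[0,0,0,0,0,0,0.085],[0,0,0,0,0,0,0.085],[0,0,0,0,0,0,0.085],[0,0,0,0,0,0,0.085]]]'
python3 -c "
from h import *
import json
W=json.load(open('w9.json'))
print('gap top',onz(W,(220+308.5/3-.5,110+513.5/3-.5),.0867))
plan([(.5011,-.1193,.1285,-6)])"
```

```text
clock: 38.72
tool_pos: [0.5009, -0.1194, 0.2503]
eef_rot: [0.0, 0.743, 0.669, 0.0]
wrist_force: [0.2, 0.0, 0.0]
opening: 0.0854
grip_force: 0.0
gap top [0.5783 0.106  0.0867]
[0.0001, -0.0001, 0.0003, 0.0001, 0.0001, 0.1218] -> [ 0.501 -0.119  0.128]
```

```bash
python3 -m handwheel '[[[0,0,0,0,0,0.03,0.085],[0,0,0,0,0,0.065,0.085],[0,0,0,0,0,0.1,0.085],[0,0,0,0,0,0.118,0.085],[0,0,0,0,0,0.1215,0.085]]]' 40
python3 -m handwheel '[[[0,0,0,0,0,0,0.085],[0,0,0,0,0,0,0.07],[0,0,0,0,0,0,0.065],[0,0,0,0,0,0,0.055],[0,0,0,0,0,0,0.055]]]'
python3 -m handwheel '[[[0,0,0,0,0,0,0.055],[0,0,0,0,0,0,0.055],[0,0,0,0,0,-0.02,0.055],[0,0,0,0,0,-0.05,0.055],[0,0,0,0,0,-0.09,0.055]]]'
python3 -c "
from h import *
plan([(.5011,-.1193,.27,-6),(.4995,.3800,.27,-6)],lmax=.28)"
```

```text
clock: 39.35
tool_pos: [0.5005, -0.1196, 0.1278]
eef_rot: [-0.001, 0.743, 0.669, -0.001]
wrist_force: [0.2, 0.2, -0.1]
opening: 0.0848
grip_force: 0.0
clock: 39.98
tool_pos: [0.501, -0.1195, 0.1294]
eef_rot: [0.0, 0.743, 0.669, 0.0]
wrist_force: [-3.0, 0.7, 12.0]
opening: 0.0611
grip_force: 40.8
clock: 40.6
tool_pos: [0.5004, -0.1195, 0.2194]
eef_rot: [-0.0, 0.743, 0.669, -0.0]
wrist_force: [0.5, 0.0, -2.2]
opening: 0.0611
grip_force: 44.5
[-0.0014, 0.0001, -0.0003, 0.0002, 0.0006, -0.0506] -> [ 0.501 -0.119  0.27 ]
[0.0, -0.0, -0.0, 0.2482, -0.0269, 0.0] -> [0.5  0.13 0.27]
[0.0, -0.0, -0.0, 0.2482, -0.0269, 0.0] -> [0.5  0.38 0.27]
```

```bash
python3 -m handwheel '[[[0,0,0,0,0,-0.03,0.055],[0,0,0,0.02,-0.002,-0.05,0.055],[0,0,0,0.06,-0.006,-0.051,0.055],[0,0,0,0.115,-0.012,-0.051,0.055],[0,0,0,0.17,-0.018,-0.051,0.055]]]' >/dev/null
python3 -m handwheel '[[[0,0,0,0.058,-0.006,0,0.055],[0,0,0,0.116,-0.012,0,0.055],[0,0,0,0.174,-0.019,0,0.055],[0,0,0,0.23,-0.025,0,0.055],[0,0,0,0.28,-0.031,0,0.055]]]' >/dev/null
python3 -m handwheel '[[[0,0,0,0.03,-0.004,0,0.055],[0,0,0,0.0465,-0.0045,0.02,0.055],[0,0,0,0.0465,-0.0045,0.06,0.055],[0,0,0,0.0465,-0.0045,0.1,0.055],[0,0,0,0.0465,-0.0045,0.125,0.055]]]'
python3 -m handwheel '[[[0,0,0,0,0,0,0.055],[0,0,0,0,0,0,0.055],[0,0,0,0,0,0.002,0.055],[0,0,0,0,0,0.004,0.055],[0,0,0,0,0,0.005,0.055]]]'
python3 -c "
from h import *
plan([(.4996,.3800,.1315,-6)])"
```

```text
clock: 42.48
tool_pos: [0.499, 0.3795, 0.1429]
eef_rot: [0.0, 0.743, 0.669, -0.001]
wrist_force: [0.2, 0.4, -2.1]
opening: 0.061
grip_force: 44.6
clock: 43.1
tool_pos: [0.4998, 0.3799, 0.1399]
eef_rot: [-0.0, 0.743, 0.669, 0.0]
wrist_force: [-0.2, 0.4, -1.7]
opening: 0.061
grip_force: 44.5
[0.0001, -0.0003, -0.0003, 0.0001, -0.0002, 0.0084] -> [0.5   0.38  0.132]
```

```bash
python3 -m handwheel '[[[0,0,0,0,0,0.003,0.055],[0,0,0,0,0,0.005,0.055],[0,0,0,0,0,0.007,0.055],[0,0,0,0,0,0.0075,0.055],[0,0,0,0,0,0.0075,0.055]]]'
python3 -m handwheel '[[[0,0,0,0,0,0.0005,0.055],[0,0,0,0,0,0.001,0.055],[0,0,0,0,0,0.001,0.055],[0,0,0,0,0,0.001,0.055],[0,0,0,0,0,0.001,0.055]]]'
```

```text
clock: 43.72
tool_pos: [0.4997, 0.3798, 0.1325]
eef_rot: [-0.0, 0.743, 0.669, 0.0]
wrist_force: [-2.6, -1.0, 6.7]
opening: 0.0608
grip_force: 45.4
clock: 44.35
tool_pos: [0.4998, 0.3799, 0.1324]
eef_rot: [-0.0, 0.743, 0.669, 0.0]
wrist_force: [-8.4, -4.0, 21.5]
opening: 0.0616
grip_force: 47.0
```

```bash
python3 -m handwheel '[[[0,0,0,0,0,-0.001,0.055],[0,0,0,0,0,-0.001,0.065],[0,0,0,0,0,-0.001,0.078],[0,0,0,0,0,-0.001,0.085],[0,0,0,0,0,-0.02,0.085]]]'
python3 -m handwheel '[[[0,0,0,0,0,-0.04,0.085],[0,0,0,0,0,-0.08,0.085],[0,0,0,0,0,-0.12,0.085],[0,0,0,-0.03,0,-0.13,0.085],[0,0,0,-0.07,0.02,-0.13,0.085]]]'
python3 - <<'E'
from h import *
plan([(.6041,-.105,.28,-6),(.6041,-.105,.164,-6)],lmax=.28)
E
```

```text
clock: 44.98
tool_pos: [0.4993, 0.3794, 0.1508]
eef_rot: [0.0, 0.743, 0.669, -0.001]
wrist_force: [-1.4, -0.1, 0.5]
opening: 0.0851
grip_force: 0.0
clock: 45.6
tool_pos: [0.5118, 0.3085, 0.2835]
eef_rot: [-0.0, 0.742, 0.67, 0.001]
wrist_force: [1.0, 0.1, 0.5]
opening: 0.085
grip_force: 0.0
[0.0006, -0.0012, 0.0012, -0.201, 0.0671, 0.0013] -> [0.558 0.102 0.282]
[0.0006, -0.0012, 0.0012, -0.2009, 0.0673, 0.0015] -> [ 0.604 -0.105  0.28 ]
[-0.0, 0.0, -0.0, -0.0, 0.0, 0.116] -> [ 0.604 -0.105  0.164]
```

```bash
python3 -m handwheel '[[[0,0,0,-0.05,0.017,0,0.085],[0,0,0,-0.1,0.033,0,0.085],[0,0,0,-0.15,0.05,0,0.085],[0,0,0,-0.2,0.067,0,0.085],[0,0,0,-0.25,0.083,0,0.085]]]' >/dev/null
python3 -m handwheel '[[[0,0,0,-0.05,0.017,0,0.085],[0,0,0,-0.1,0.034,0,0.085],[0,0,0,-0.14,0.047,0,0.085],[0,0,0,-0.15,0.05,0,0.085],[0,0,0,-0.15,0.05,0,0.085]]]' >/dev/null
python3 -m handwheel '[[[0,0,0,0,0,0,0.085],[0,0,0,0,0,0,0.085],[0,0,0,0,0,0,0.085],[0,0,0,0,0,0,0.085],[0,0,0,0,0,0,0.085]]]'
python3 -c "
from h import *
plan([(.6041,-.105,.164,-6)])"
```

```text
clock: 47.48
tool_pos: [0.6026, -0.1036, 0.2812]
eef_rot: [-0.0, 0.743, 0.669, -0.0]
wrist_force: [0.3, -0.1, -0.0]
opening: 0.0848
grip_force: 0.0
[-0.0, 0.0, -0.0002, -0.0013, 0.0016, 0.1172] -> [ 0.604 -0.105  0.164]
```

```bash
python3 -m handwheel '[[[0,0,0,-0.0013,0.0016,0.03,0.085],[0,0,0,-0.0013,0.0016,0.065,0.085],[0,0,0,-0.0013,0.0016,0.1,0.085],[0,0,0,-0.0013,0.0016,0.114,0.085],[0,0,0,-0.0013,0.0016,0.117,0.085]]]' 40
python3 -m handwheel '[[[0,0,0,0,0,0,0.085],[0,0,0,0,0,0,0.065],[0,0,0,0,0,0,0.055],[0,0,0,0,0,0,0.04],[0,0,0,0,0,0,0.04]]]'
python3 -m handwheel '[[[0,0,0,0,0,0,0.04],[0,0,0,0,0,0,0.04],[0,0,0,0,0,-0.02,0.04],[0,0,0,0,0,-0.05,0.04],[0,0,0,0,0,-0.1,0.04]]]'
python3 -c "
from h import *
plan([(.6041,-.105,.30,-6),(.4915,.3061,.30,-6)],lmax=.28)"
```

```text
clock: 48.1
tool_pos: [0.6041, -0.1052, 0.1641]
eef_rot: [-0.0, 0.743, 0.669, -0.0]
wrist_force: [-0.3, -0.2, -0.2]
opening: 0.0849
grip_force: 0.0
clock: 48.72
tool_pos: [0.6043, -0.1051, 0.1649]
eef_rot: [0.0, 0.743, 0.669, 0.0]
wrist_force: [-1.9, 0.7, 7.5]
opening: 0.0497
grip_force: 40.4
clock: 49.35
tool_pos: [0.6035, -0.105, 0.2654]
eef_rot: [-0.001, 0.743, 0.669, -0.001]
wrist_force: [0.9, 0.3, -2.7]
opening: 0.0493
grip_force: 42.2
[-0.0018, 0.0002, -0.0005, 0.0001, 0.0006, -0.0346] -> [ 0.604 -0.105  0.3  ]
[-0.0, -0.0, 0.0, 0.1985, -0.0775, 0.0] -> [0.548 0.101 0.3  ]
[-0.0, -0.0, -0.0, 0.1985, -0.0775, 0.0] -> [0.492 0.306 0.3  ]
```

```bash
python3 -m handwheel '[[[0,0,0,0,0,-0.03,0.04],[0,0,0,0.03,-0.011,-0.035,0.04],[0,0,0,0.08,-0.031,-0.035,0.04],[0,0,0,0.13,-0.05,-0.035,0.04],[0,0,0,0.18,-0.07,-0.035,0.04]]]' >/dev/null
python3 -m handwheel '[[[0,0,0,0.055,-0.021,0,0.04],[0,0,0,0.11,-0.043,0,0.04],[0,0,0,0.16,-0.063,0,0.04],[0,0,0,0.2,-0.078,0,0.04],[0,0,0,0.217,-0.0845,0,0.04]]]' >/dev/null
python3 -m handwheel '[[[0,0,0,0,0,0.01,0.04],[0,0,0,0,0,0.05,0.04],[0,0,0,0,0,0.09,0.04],[0,0,0,0,0,0.11,0.04],[0,0,0,0,0,0.12,0.04]]]'
python3 -m handwheel '[[[0,0,0,0,0,0,0.04],[0,0,0,0,0,0,0.04],[0,0,0,0,0,0,0.04],[0,0,0,0,0,0,0.04],[0,0,0,0,0,0,0.04]]]'
python3 -c "
from h import *
plan([(.4915,.3063,.1685,-6)])"
```

```text
clock: 51.22
tool_pos: [0.4924, 0.3042, 0.1784]
eef_rot: [0.0, 0.744, 0.668, -0.001]
wrist_force: [0.0, -1.0, -2.2]
opening: 0.0492
grip_force: 42.4
clock: 51.85
tool_pos: [0.4921, 0.306, 0.1794]
eef_rot: [-0.0, 0.743, 0.669, 0.0]
wrist_force: [-0.2, 0.3, -2.3]
opening: 0.0492
grip_force: 42.4
[0.0002, -0.0002, -0.0002, 0.0002, -0.0006, 0.0109] -> [0.492 0.306 0.168]
```

```bash
python3 -m handwheel '[[[0,0,0,0.0002,-0.0006,0.004,0.04],[0,0,0,0.0002,-0.0006,0.007,0.04],[0,0,0,0.0002,-0.0006,0.009,0.04],[0,0,0,0.0002,-0.0006,0.0105,0.04],[0,0,0,0.0002,-0.0006,0.0105,0.04]]]'
python3 -m handwheel '[[[0,0,0,0,0,0.0005,0.04],[0,0,0,0,0,0.001,0.04],[0,0,0,0,0,0.001,0.04],[0,0,0,0,0,0.001,0.04],[0,0,0,0,0,0.001,0.04]]]'
```

```text
clock: 52.48
tool_pos: [0.4915, 0.3061, 0.1686]
eef_rot: [0.0, 0.743, 0.669, -0.0]
wrist_force: [-0.0, -0.1, -2.9]
opening: 0.049
grip_force: 42.4
clock: 53.1
tool_pos: [0.4915, 0.3062, 0.1679]
eef_rot: [-0.0, 0.743, 0.669, 0.0]
wrist_force: [-1.1, -0.3, 7.0]
opening: 0.0493
grip_force: 42.9
```

Contact. Release, rise clear, and take a last look.

```bash
python3 -m handwheel '[[[0,0,0,0,0,0,0.055],[0,0,0,0,0,0,0.07],[0,0,0,0,0,0,0.085],[0,0,0,0,0,0,0.085],[0,0,0,0,0,-0.015,0.085]]]' >/dev/null
python3 -m handwheel '[[[0,0,0,0,0,-0.03,0.085],[0,0,0,0,0,-0.07,0.085],[0,0,0,0,0,-0.12,0.085],[0,0,0,-0.02,0,-0.15,0.085],[0,0,0,-0.02,0,-0.15,0.085]]]' 
python3 -m handwheel '[[[0,0,0,0,0,0,0.085],[0,0,0,0,0,0,0.085],[0,0,0,0,0,0,0.085],[0,0,0,0,0,0,0.085],[0,0,0,0,0,0,0.085]]]' 
python3 - <<'E'
from h import *
im=np.zeros((600,800,3),np.uint8)
w=r.get_image("wrist");t=r.get_image("top");s=r.get_image("scene")
im[:300,:400]=cv2.resize(w[60:285,180:480],(400,300));im[:300,405:800]=cv2.resize(s[300:480,260:497],(395,300),interpolation=2)
im[305:600,:800]=cv2.resize(t[110:270,105:105+434],(800,295),interpolation=2)
cv2.imwrite("pics/f.png",im)
E
```

```text
clock: 54.35
tool_pos: [0.4901, 0.2852, 0.3359]
eef_rot: [0.0, 0.744, 0.668, 0.002]
wrist_force: [-0.2, -0.6, -0.2]
opening: 0.0851
grip_force: 0.0
clock: 54.98
tool_pos: [0.4894, 0.2863, 0.3325]
eef_rot: [0.0, 0.743, 0.669, -0.0]
wrist_force: [0.1, -0.6, 0.1]
opening: 0.0851
grip_force: 0.0
```

View pics/f.png

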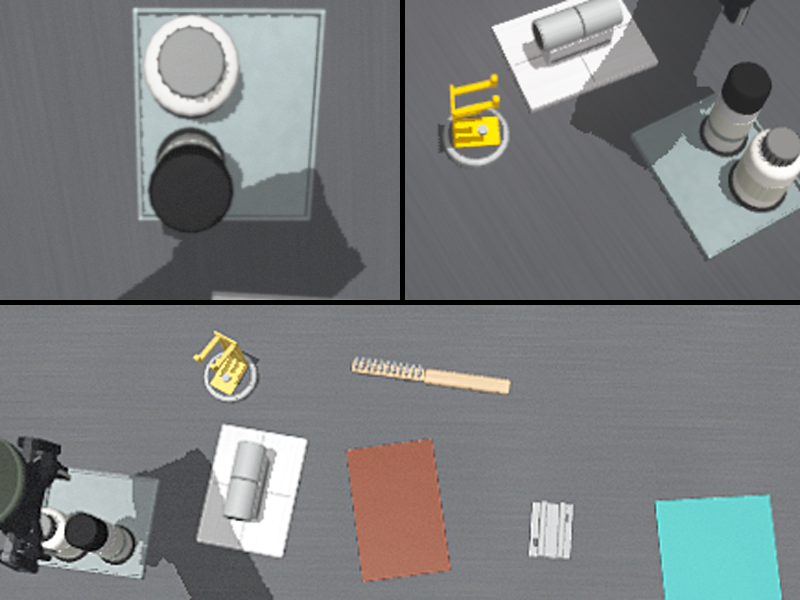

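The can and bottle stand on their pads, the tube lies in the V-block on the plate, and the stand and brush look unmoved. One numeric before/after check on the scene camera.

```bash
python3 - <<'E'
from h import *
a=cv2.imread("pics/scene0.png");b=r.get_image("scene")
for n,(x,y,w,h) in {"can":(440,335,45,60),"cancap":(445,335,38,32),"botcap":(472,372,32,30),"stand":(275,340,55,60),"brush":(210,238,50,85)}.items():
    tp=a[y:y+h,x:x+w];R=cv2.matchTemplate(b[y-6:y+h+6,x-6:x+w+6],tp,cv2.TM_CCOEFF_NORMED);_,m,_,l=cv2.minMaxLoc(R);print(n,l[0]-6,l[1]-6,round(m,3))
E
```

```text
can 0 0 0.88
cancap 0 0 0.973
botcap 0 0 0.979
stand 0 0 1.0
brush 0 0 1.0
```

```bash
python3 -c "
from workcell import r
print(r.finish_job())"
```

```text
the job is handed in; nothing more can be done
None
```

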